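# Wheel-nut set and locked air pressure for the fitter

## Robot

A 6-joint arm with a two-finger parallel gripper is mounted at the origin on the work surface. World frame = base frame: x ahead of the robot, y to its left, z up, the work surface at z = 0. Lengths are in m, angles in degrees, forces in N, time in s.
With the tool pointing down it reaches from about 0.325 to 0.9 m from the base axis. Payload 3.5 kg.
Tool frame: the origin (TCP) lies between the finger pads; the fingertips stand manip.tcp_to_tips ahead of it and the grasp point (between the pads) lies 11 mm behind it (manip.tcp_to_tips is the distance from the TCP to the fingertips, in m); z points along the fingers, x is the direction in which the jaws open and shut, and the axes are right-handed (so a half turn about z gives the same grasp; the last joint's range is limited). The gripper opens to 85 mm and grips with 20 to 120 N. Pads are 22 mm wide; open, the fingers measure 114 mm over their backs; the gripper's body (76 mm by 85 mm) begins 54 mm behind the grasp point. The pads swing forward as they close: fully open they stand 13 mm farther back than shut.
Start: joints at [-70.325, 15.837, -1.513, 72.651, 0, 84.076], TCP at [0.27, -0.564, 0.239] pointing down, gripper open.
Joint ranges: [-178.77, 178.77], [-48.84, 107.48], [-61.69, 71.31], [-111.58, 123.2], [-90, 87.43], [-180, 180]. Speed limits (degrees/s): [147.25, 147.25, 180, 180, 180, 180].

## Interface

Orientations are given as a 3x3 rotation matrix whose columns are the frame's x, y, z axes.
In Python, from rig import sensors, cams, order, manip gives the robot as it stands.
- The arm moves only by the shell command python3 -m inch 'ROWS' [OPENING] [FORCE]. ROWS is JSON, a list that holds one entry, the list of rows, each a list of 6 numbers: the shift along the tool's x, y, z scaled (see below), then the turn, a rotation vector about the tool's x, y, z scaled (see below). A call has 1 to 20 rows; each row is the pose to reach, as a shift and turn from the pose measured when the call began, along the tool's axes at that moment, turning the shorter way round; what a row does not reach only later rows make up. The controller multiplies each number of a shift by 0.15 m and each number of a turn by 2 pi rad. A row lasts 1/12 s, in which the tool goes at most 41.7 mm and 7.16 degrees, less where a joint would pass 70% of its speed; a pose out of reach is approached as far as the arm can. A call with a number of a shift or a turn outside -1 to 1 is refused whole. A call with a gripper value outside its range is refused whole. OPENING is the opening, from 0 (shut) to 1 (fully open), set as the call begins (- or left out, the last holds). The fingers move at their own pace and stop on an object; FORCE is the grip in N (left out, the last holds). Time passes only in rows, so rows that repeat a pose let the fingers close. It gives the time, the measured TCP pose, the force and the opening at its end, in the units of the state.
- sensors.get_obs(): the state, without advancing time (a new reading comes with each control period).
- cams.read_camera(name): name is "side" or "top" or "wrist"; returns a dict with "pixels" (480x640x3 uint8, red, green, blue), "fx", "fy", "cx", "cy" (pixels), "rvec" (rotation vector, rad) and "tvec" (3), from world to camera coordinates, as OpenCV has them. Camera axes: x right, y down, z forward; pixel columns grow to the right and rows downward; lengths in m; the calibration is good to about 2 mm. The wrist camera is an equidistant fisheye: a pixel r from the principal point sees the ray r / f radians off the axis. A picture is of the moment at which its call begins. There is no depth.
- order.close_job(): hands the job in, once; it reports no verdict.
The state is a dict: "time": time; "qpos": joint angles; "dq": joint speeds; "tau": joint torques, N m; "tcp_pos": TCP position; "eef_rot": TCP orientation; "contact_force": force on the tool from outside, world axes, zero at the start; "torque": the same for the moment, N m; "gripper_width": finger opening in m.
Only numpy, scipy, OpenCV 4.12 (cv2) and the standard library are available. Lean on these libraries where they do the work, as an engineer would, in place of code of your own. Each camera call takes 0.05 s, during which the arm holds its last target. There are 200 camera calls.

## Task

Get the next wheel job ready: top up the small tray so that each of its four cells holds exactly one wheel nut, put the spare nuts in the steel dish, and walk the tray forward along the bench, never lifting it, until it stands square and flush against the stop bar between the two painted lines. On the air regulator, slide the lock hood fully clear of the knob, turn the knob until its white pointer is at the brass mark, then slide the hood fully back over it. Leave the two sockets and the wrench where they are.

Things in the scene. Friction and masses are not known exactly. Their poses are not given: they have to be found in the camera images.
- nut0: wheel nut of bright steel: hexagon 24 mm across flats (28 over corners) on a round foot flange of 36 mm diameter and 6 mm thickness, domed top, 40 mm tall over all, 80 g; it can be gripped on the flats from 8 to 33 mm above its foot. Origin in its middle (20 mm above what it stands on), z up out of the dome, x towards a corner of the hexagon (flats face 30, 90, 150.. degrees from x). Stands at the start on the open bench.
- nut1: wheel nut of bright steel: hexagon 24 mm across flats (28 over corners) on a round foot flange of 36 mm diameter and 6 mm thickness, domed top, 40 mm tall over all, 80 g; it can be gripped on the flats from 8 to 33 mm above its foot. Origin in its middle (20 mm above what it stands on), z up out of the dome, x towards a corner of the hexagon (flats face 30, 90, 150.. degrees from x). Stands at the start on the open bench.
- nut2: wheel nut of bright steel: hexagon 24 mm across flats (28 over corners) on a round foot flange of 36 mm diameter and 6 mm thickness, domed top, 40 mm tall over all, 80 g; it can be gripped on the flats from 8 to 33 mm above its foot. Origin in its middle (20 mm above what it stands on), z up out of the dome, x towards a corner of the hexagon (flats face 30, 90, 150.. degrees from x). Stands at the start on the open bench.
- nut3: wheel nut of bright steel: hexagon 24 mm across flats (28 over corners) on a round foot flange of 36 mm diameter and 6 mm thickness, domed top, 40 mm tall over all, 80 g; it can be gripped on the flats from 8 to 33 mm above its foot. Origin in its middle (20 mm above what it stands on), z up out of the dome, x towards a corner of the hexagon (flats face 30, 90, 150.. degrees from x). Stands at the start on the open bench.
- nut4: wheel nut of bright steel: hexagon 24 mm across flats (28 over corners) on a round foot flange of 36 mm diameter and 6 mm thickness, domed top, 40 mm tall over all, 80 g; it can be gripped on the flats from 8 to 33 mm above its foot. Origin in its middle (20 mm above what it stands on), z up out of the dome, x towards a corner of the hexagon (flats face 30, 90, 150.. degrees from x). Present only in some starts (None when absent); stands at the start in a cell of the tray.
- nut5: wheel nut of bright steel: hexagon 24 mm across flats (28 over corners) on a round foot flange of 36 mm diameter and 6 mm thickness, domed top, 40 mm tall over all, 80 g; it can be gripped on the flats from 8 to 33 mm above its foot. Origin in its middle (20 mm above what it stands on), z up out of the dome, x towards a corner of the hexagon (flats face 30, 90, 150.. degrees from x). Present only in some starts (None when absent); stands at the start in a cell of the tray.
- nut6: wheel nut of bright steel: hexagon 24 mm across flats (28 over corners) on a round foot flange of 36 mm diameter and 6 mm thickness, domed top, 40 mm tall over all, 80 g; it can be gripped on the flats from 8 to 33 mm above its foot. Origin in its middle (20 mm above what it stands on), z up out of the dome, x towards a corner of the hexagon (flats face 30, 90, 150.. degrees from x). Present only in some starts (None when absent); stands at the start in a cell of the tray.
- nut7: wheel nut of bright steel: hexagon 24 mm across flats (28 over corners) on a round foot flange of 36 mm diameter and 6 mm thickness, domed top, 40 mm tall over all, 80 g; it can be gripped on the flats from 8 to 33 mm above its foot. Origin in its middle (20 mm above what it stands on), z up out of the dome, x towards a corner of the hexagon (flats face 30, 90, 150.. degrees from x). Present only in some starts (None when absent); stands at the start in a cell of the tray.
- tray: flat-bottomed open aluminium tray 124 x 124 mm with four cells, about 0.9 kg, sliding on the bench with friction (5 to 15 N to push). Outer walls and the cross divider are 4 mm thick and rise to 14 mm above the bench, the floor is 4 mm thick. Origin: centre of the underside; x points to its front (away from the robot, towards the stop bar), y to its left. Its rear corners are at x = -62, y = +62 and -62 mm
- cell0 (a point): centre of the floor of a tray cell (cell 56 x 56 mm inside, walls 10 mm above its floor; room for one nut only), at x +30, y +30 mm in the tray, 4 mm above the bench
- cell1 (a point): centre of the floor of a tray cell (cell 56 x 56 mm inside, walls 10 mm above its floor; room for one nut only), at x +30, y -30 mm in the tray, 4 mm above the bench
- cell2 (a point): centre of the floor of a tray cell (cell 56 x 56 mm inside, walls 10 mm above its floor; room for one nut only), at x -30, y +30 mm in the tray, 4 mm above the bench
- cell3 (a point): centre of the floor of a tray cell (cell 56 x 56 mm inside, walls 10 mm above its floor; room for one nut only), at x -30, y -30 mm in the tray, 4 mm above the bench
- dish: fixed open rectangular steel dish for the spare nuts, 110 x 150 mm (x, y) and 20 mm high, walls and floor 3 mm thick, at the left of the bench beside the nuts. Origin: centre of its underside
- bay_home (a point): where the centre of the tray's underside comes when it stands home in its bay: on the bench, x pointing at the stop bar squarely, y to the left. The stop bar is a fixed steel bar 180 mm long, 20 mm deep and 16 mm high, its near face 62 mm ahead of this point; a white line painted on the bench runs along each side of the bay, its inner edge 82 mm from this point (20 mm beside the tray when that is centred)
- knob_axis (a point): point on the knob's vertical axis at the top of its bar grip, 78 mm above the bench, with the axes of the regulator: a fixed grey housing 110 x 180 x 45 mm (x, y, z) centred 45 mm to the +y side of this point; the hood opens to its +y. The black knob: disc of 24 mm radius (top 58 mm above the bench) with a bar grip on it 44 mm long, 12 mm thick, from 58 to 78 mm above the bench; friction 0.04 N m, it stays where it is left and turns through 4.7 rad between stops
- knob_pointer (a point): end of the knob's white pointer, 30 mm from the knob's axis, in line with the bar grip (point x axis points outwards along the bar)
- mark (a point): the brass set mark on the ring round the knob, taken 30 mm from the knob's axis; it does not move. The pointer is at the mark when the two points coincide as seen from above. From the start it is reached by turning the knob clockwise as seen from above by 0.6 to 2.4 rad
- lock (a joint): travel of the lock hood in m: 0 = fully over the knob (closed), 0.09 = fully clear of it (open, its near edge then 60 mm from the knob's axis). It has 2 N of friction and stays where it is left
- lock_fin (a point): middle of the top of the steel fin on the lock hood, 119 mm above the bench. The fin is 46 mm long (along x of point knob_axis), 10 mm thick (along its y) and stands 30 mm above the hood's clear top plate (96 x 60 mm, top 89 mm above the bench). The hood slides along that y
- socket0: bystander: dark socket, 34 mm diameter, narrower above, 50 mm tall, standing among the nuts. Origin under its centre
- socket1: bystander: dark socket, 28 mm diameter, narrower above, 44 mm tall, standing to the far right of the tray. Origin under its centre
- wrench: bystander: wrench 200 mm long lying at the far side of the bench
There are look-alikes about, which are no part of the job. What is shaped like the dish but orange is not meant.

How it is judged (in metres and radians):
On the way, in this order (a step that is already met when the one before it is completed fails the run):
1. with the lock hood clear of the knob, the knob's pointer is brought to the mark (value of joint lock above 0.075 m and horizontal distance between knob_pointer and mark below 0.004 m), for 0.3 s.
2. the lock hood is slid fully over the knob, which stays at the mark (value of joint lock below 0.006 m and horizontal distance between knob_pointer and mark below 0.004 m), for 0.2 s.
At the end, for the whole second after the job is handed in: one nut in each cell (within 21 mm of its centre, none stacked), every other nut in the dish; tray within 7 mm of the stop bar, 20 mm of the centre line, 0.06 rad of square; pointer within 4 mm (0.13 rad) of the mark; hood within 6 mm of closed (all of step 2 and ((horizontal distance between nut0 and cell0 below 0.021 m and z of nut0 in the frame of tray below 0.034 m) or (horizontal distance between nut1 and cell0 below 0.021 m and z of nut1 in the frame of tray below 0.034 m) or (horizontal distance between nut2 and cell0 below 0.021 m and z of nut2 in the frame of tray below 0.034 m) or (horizontal distance between nut3 and cell0 below 0.021 m and z of nut3 in the frame of tray below 0.034 m) or (horizontal distance between nut4 and cell0 below 0.021 m and z of nut4 in the frame of tray below 0.034 m) or (horizontal distance between nut5 and cell0 below 0.021 m and z of nut5 in the frame of tray below 0.034 m) or (horizontal distance between nut6 and cell0 below 0.021 m and z of nut6 in the frame of tray below 0.034 m) or (horizontal distance between nut7 and cell0 below 0.021 m and z of nut7 in the frame of tray below 0.034 m)) and ((horizontal distance between nut0 and cell1 below 0.021 m and z of nut0 in the frame of tray below 0.034 m) or (horizontal distance between nut1 and cell1 below 0.021 m and z of nut1 in the frame of tray below 0.034 m) or (horizontal distance between nut2 and cell1 below 0.021 m and z of nut2 in the frame of tray below 0.034 m) or (horizontal distance between nut3 and cell1 below 0.021 m and z of nut3 in the frame of tray below 0.034 m) or (horizontal distance between nut4 and cell1 below 0.021 m and z of nut4 in the frame of tray below 0.034 m) or (horizontal distance between nut5 and cell1 below 0.021 m and z of nut5 in the frame of tray below 0.034 m) or (horizontal distance between nut6 and cell1 below 0.021 m and z of nut6 in the frame of tray below 0.034 m) or (horizontal distance between nut7 and cell1 below 0.021 m and z of nut7 in the frame of tray below 0.034 m)) and ((horizontal distance between nut0 and cell2 below 0.021 m and z of nut0 in the frame of tray below 0.034 m) or (horizontal distance between nut1 and cell2 below 0.021 m and z of nut1 in the frame of tray below 0.034 m) or (horizontal distance between nut2 and cell2 below 0.021 m and z of nut2 in the frame of tray below 0.034 m) or (horizontal distance between nut3 and cell2 below 0.021 m and z of nut3 in the frame of tray below 0.034 m) or (horizontal distance between nut4 and cell2 below 0.021 m and z of nut4 in the frame of tray below 0.034 m) or (horizontal distance between nut5 and cell2 below 0.021 m and z of nut5 in the frame of tray below 0.034 m) or (horizontal distance between nut6 and cell2 below 0.021 m and z of nut6 in the frame of tray below 0.034 m) or (horizontal distance between nut7 and cell2 below 0.021 m and z of nut7 in the frame of tray below 0.034 m)) and ((horizontal distance between nut0 and cell3 below 0.021 m and z of nut0 in the frame of tray below 0.034 m) or (horizontal distance between nut1 and cell3 below 0.021 m and z of nut1 in the frame of tray below 0.034 m) or (horizontal distance between nut2 and cell3 below 0.021 m and z of nut2 in the frame of tray below 0.034 m) or (horizontal distance between nut3 and cell3 below 0.021 m and z of nut3 in the frame of tray below 0.034 m) or (horizontal distance between nut4 and cell3 below 0.021 m and z of nut4 in the frame of tray below 0.034 m) or (horizontal distance between nut5 and cell3 below 0.021 m and z of nut5 in the frame of tray below 0.034 m) or (horizontal distance between nut6 and cell3 below 0.021 m and z of nut6 in the frame of tray below 0.034 m) or (horizontal distance between nut7 and cell3 below 0.021 m and z of nut7 in the frame of tray below 0.034 m)) and ((horizontal distance between nut0 and tray below 0.07 m and z of nut0 in the frame of tray below 0.034 m) or (x of nut0 in the frame of dish between -0.055 and 0.055 m and y of nut0 in the frame of dish between -0.075 and 0.075 m and z of nut0 in the frame of dish below 0.06 m)) and ((horizontal distance between nut1 and tray below 0.07 m and z of nut1 in the frame of tray below 0.034 m) or (x of nut1 in the frame of dish between -0.055 and 0.055 m and y of nut1 in the frame of dish between -0.075 and 0.075 m and z of nut1 in the frame of dish below 0.06 m)) and ((horizontal distance between nut2 and tray below 0.07 m and z of nut2 in the frame of tray below 0.034 m) or (x of nut2 in the frame of dish between -0.055 and 0.055 m and y of nut2 in the frame of dish between -0.075 and 0.075 m and z of nut2 in the frame of dish below 0.06 m)) and ((horizontal distance between nut3 and tray below 0.07 m and z of nut3 in the frame of tray below 0.034 m) or (x of nut3 in the frame of dish between -0.055 and 0.055 m and y of nut3 in the frame of dish between -0.075 and 0.075 m and z of nut3 in the frame of dish below 0.06 m)) and ((horizontal distance between nut4 and tray below 0.07 m and z of nut4 in the frame of tray below 0.034 m) or (x of nut4 in the frame of dish between -0.055 and 0.055 m and y of nut4 in the frame of dish between -0.075 and 0.075 m and z of nut4 in the frame of dish below 0.06 m)) and ((horizontal distance between nut5 and tray below 0.07 m and z of nut5 in the frame of tray below 0.034 m) or (x of nut5 in the frame of dish between -0.055 and 0.055 m and y of nut5 in the frame of dish between -0.075 and 0.075 m and z of nut5 in the frame of dish below 0.06 m)) and ((horizontal distance between nut6 and tray below 0.07 m and z of nut6 in the frame of tray below 0.034 m) or (x of nut6 in the frame of dish between -0.055 and 0.055 m and y of nut6 in the frame of dish between -0.075 and 0.075 m and z of nut6 in the frame of dish below 0.06 m)) and ((horizontal distance between nut7 and tray below 0.07 m and z of nut7 in the frame of tray below 0.034 m) or (x of nut7 in the frame of dish between -0.055 and 0.055 m and y of nut7 in the frame of dish between -0.075 and 0.075 m and z of nut7 in the frame of dish below 0.06 m)) and x of tray in the frame of bay_home above -0.007 m and y of tray in the frame of bay_home between -0.02 and 0.02 m and angle between the x axis of tray and the x axis of bay_home, either way round below 0.06 rad and height (world z) of tray below 0.004 m); the robot touches nothing.
It fails at once if the tray is lifted or tipped (height (world z) of tray above 0.02 m or angle between tray's own z axis and vertical above 0.2 rad).
It fails at once if a socket or the wrench is moved by more than 4 cm (distance of any of socket0, socket1, wrench from where it was at the start of the episode above 0.04 m).
Of nut4, nut5, nut6, nut7 only 1 to 3 are there at a start; the rules pass over those that are not, and their reading is None.
At some moment in a run one of nut0, nut1, nut2, nut3 may be knocked a few centimetres aside while the robot is not near it.
Once in a run the grip may slacken for a moment while it holds something.
It also fails if it takes over 192 s, if anything falls off the work surface, if the arm or the gripper's body presses on something with over 40 N, if the wrist force passes 120 N, or if a joint passes its speed limit or range.

## Working session

There is one attempt and no reset: what is moved stays moved. The work goes in short steps, Python scripts to look and compute and a shell command to move; the robot and the scene stay as the last step left them, time stands still between calls to the robot, and variables do not carry over. Pictures are saved under pics/ and viewed, about 12 in all and at most 16, crops included, and the job is handed in when it is done.

```bash
ls; mkdir -p pics; python3 - <<'E'
from rig import sensors,cams,manip
import cv2,numpy as np
print(sensors.get_obs(), manip.tcp_to_tips)
for n in("top","side"):
    c=cams.read_camera(n); cv2.imwrite(f"pics/{n}0.png",c["pixels"][:,:,::-1])
    print(n,{k:v for k,v in c.items() if k!="pixels"})
E
```

```text
pics
{'time': 0.0, 'qpos': array([-7.03253185e+01,  1.58803313e+01, -1.59901619e+00,  7.26531528e+01,
       -2.60878109e-06,  8.40757696e+01]), 'dq': array([ 0.10197867, -0.04671505,  0.04142125, -0.01669722, -0.02505261,
       -0.02725205]), 'tau': array([-1.35881008e-03, -4.45504940e+01,  2.95204085e+01,  1.65165839e-02,
       -1.58680723e-04, -1.24517194e-05]), 'tcp_pos': array([ 0.26976908, -0.56290919,  0.23812761]), 'eef_rot': array([[ 4.32067727e-01, -9.01840825e-01, -7.78634721e-04],
       [-9.01838227e-01, -4.32068363e-01,  2.17753886e-03],
       [-2.30021687e-03, -2.38641707e-04, -9.99997326e-01]]), 'contact_force': array([-0.71315518,  0.13151276, -0.52870494]), 'torque': array([ 0.00095349, -0.04614955, -0.00508689]), 'gripper_width': 0.08541981325865057} 0.008
top {'fx': 622.2674004605732, 'fy': 622.2674004605732, 'cx': 322.097530230509, 'cy': 229.8098410373594, 'rvec': array([ 2.14035804, -2.118317  ,  0.19144674]), 'tvec': array([0.00953536, 0.49318082, 1.32108658])}
side {'fx': 504.3413268954212, 'fy': 504.3413268954212, 'cx': 320.92096564453493, 'cy': 236.6362884920294, 'rvec': array([ 0.37397945, -2.7109439 ,  1.30964559]), 'tvec': array([0.46888843, 0.18481463, 1.09467292])}
```

View pics/top0.png

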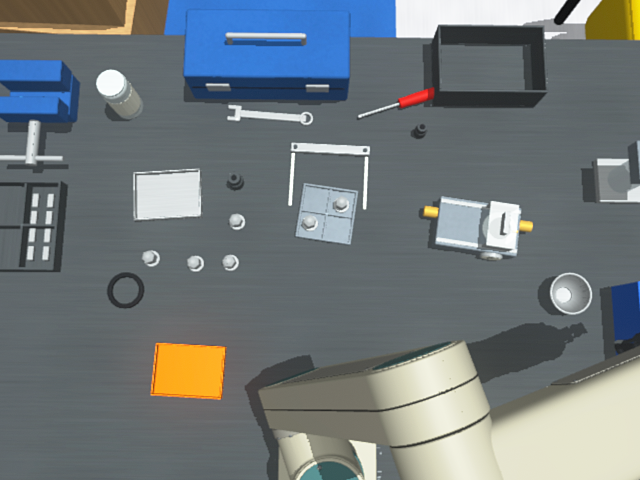

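View pics/side0.png

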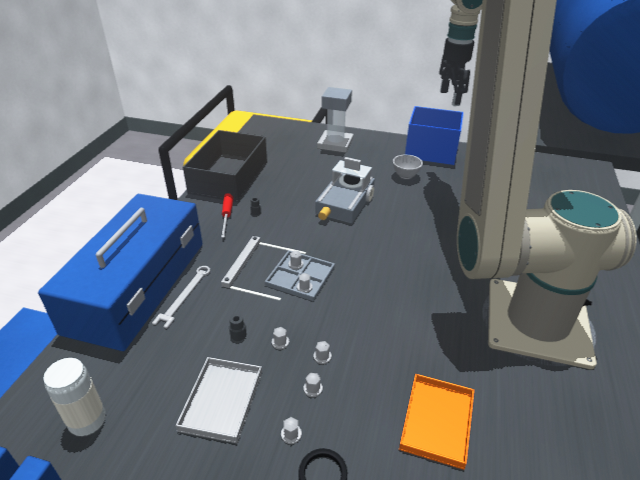

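Top view: loose nuts at (237,221), (151,258), (195,263) and (231,262). The tray is at (327,213) with nuts at (341,204) front right and (310,222) rear left. The steel dish is at (167,195); the orange decoy is at (189,371). The stop bar is at (330,149), and the regulator at (480,226) with its hood at (504,225). Look-alikes: for the nuts, sockets at (235,181) and (420,130); for the dish, the orange dish and the black box at (490,65); for the regulator, the grey device at (620,180). I'll check these in a close crop.

```bash
cat > h.py <<'E'
import numpy as np,cv2
from rig import sensors,cams
from scipy.spatial.transform import Rotation as R
def cast(c,uv,z):
    uv=np.atleast_2d(np.array(uv,float)); 
    Rm=cv2.Rodrigues(c["rvec"])[0]; t=c["tvec"]
    p=(uv-[c["cx"],c["cy"]])/[c["fx"],c["fy"]]
    if c.get("fish"):
        r=np.linalg.norm(p,axis=1,keepdims=True)+1e-12
        d=np.hstack([p/r*np.sin(r),np.cos(r)])
    else: d=np.hstack([p,np.ones((len(p),1))])
    d=d@Rm; o=-Rm.T@t
    return o+d*((z-o[2])/d[:,2])[:,None]
def proj(c,P):
    P=np.atleast_2d(P); q=P@cv2.Rodrigues(c["rvec"])[0].T+c["tvec"]
    if c.get("fish"):
        n=np.linalg.norm(q[:,:2],axis=1,keepdims=True)+1e-12
        q=q[:,:2]/n*np.arctan2(n,q[:,2:])
    else: q=q[:,:2]/q[:,2:]
    return q*[c["fx"],c["fy"]]+[c["cx"],c["cy"]]
def cam(n,save=None):
    c=cams.read_camera(n); c["fish"]=n=="wrist"
    c["bgr"]=c["pixels"][:,:,::-1].copy()
    if save: cv2.imwrite("pics/"+save,c["bgr"])
    return c
def crop(img,x0,y0,w,h,s,name): 
    cv2.imwrite("pics/"+name,cv2.resize(img[y0:y0+h,x0:x0+w],None,fx=s,fy=s,interpolation=cv2.INTER_CUBIC))
def go(xyz,yaw=None):
    """print shift (scaled) in tool axes to reach world xyz, with tool down and jaw axis x at yaw deg (mod 180)"""
    s=sensors.get_obs(); M=s["eef_rot"]; d=M.T@(np.array(xyz)-s["tcp_pos"])/0.15
    cur=np.degrees(np.arctan2(M[1,0],M[0,0])); 
    best=[]
    for k in ([0] if yaw is None else [0,180,-180,360,-360]):
        y=np.radians((cur if yaw is None else yaw)+k); x=[np.cos(y),np.sin(y),0]; z=[0,0,-1]
        T=np.column_stack([x,np.cross(z,x),z]); rv=R.from_matrix(M.T@T).as_rotvec()
        best.append(rv)
    best.sort(key=np.linalg.norm)
    print("go",np.round(xyz,4),"yaw",yaw,"-> row",np.round(d,3),[np.round(b/(2*np.pi),3).tolist() for b in best[:2]],"q6",round(s["qpos"][5],1))
def st():
    s=sensors.get_obs(); M=s["eef_rot"]; print("t",round(s["time"],2),"tcp",np.round(s["tcp_pos"],4),"yaw",round(float(np.degrees(np.arctan2(M[1,0],M[0,0]))),2),"F",np.round(s["contact_force"],1),"w",round(float(s["gripper_width"]),4))
E
python3 - <<'E'
from h import *
c=cam("top")
im=c["bgr"]
a=cv2.resize(im[185:270,420:540],None,fx=4.4,fy=4.4,interpolation=cv2.INTER_CUBIC)
b=cv2.resize(im[135:275,130:380],None,fx=3.2,fy=3.2,interpolation=cv2.INTER_CUBIC)[:,:800]
H=np.zeros((600,800,3),np.uint8)
cv2.imwrite("pics/reg.png",a); cv2.imwrite("pics/nuts.png",b)
for n,uv,z in [("dishc",(167,195),.02),("fin",(504,221),.119)]: print(n,cast(c,uv,z))
print("nuts",cast(c,[(237,221),(151,258),(195,263),(231,262),(341,204),(310,222)],.035).round(3))
print("bar",cast(c,[(291,143),(370,146),(369,154),(291,152)],.016).round(4))
print("tray",cast(c,[(304,184),(357,189),(351,244),(295,237)],.014).round(4))
E
```

```text
dishc [[0.57332739 0.36492416 0.02      ]]
fin [[ 0.50217975 -0.36304496  0.119     ]]
nuts [[ 0.512  0.203  0.035]
 [ 0.428  0.388  0.035]
 [ 0.418  0.292  0.035]
 [ 0.421  0.213  0.035]
 [ 0.553 -0.027  0.035]
 [ 0.512  0.042  0.035]]
bar [[ 0.6998  0.0881  0.016 ]
 [ 0.6946 -0.0933  0.016 ]
 [ 0.6755 -0.091   0.016 ]
 [ 0.6783  0.0877  0.016 ]]
tray [[ 0.6037  0.0568  0.014 ]
 [ 0.5933 -0.0636  0.014 ]
 [ 0.4669 -0.0503  0.014 ]
 [ 0.4814  0.0751  0.014 ]]
```

View pics/reg.png

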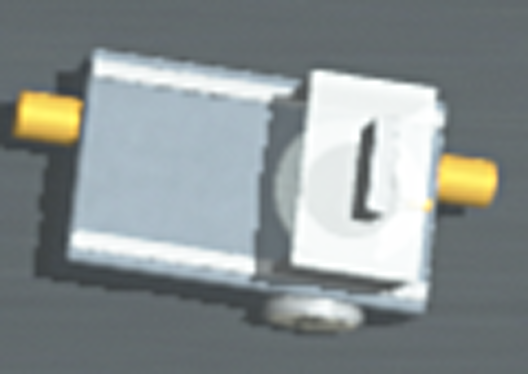

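View pics/nuts.png

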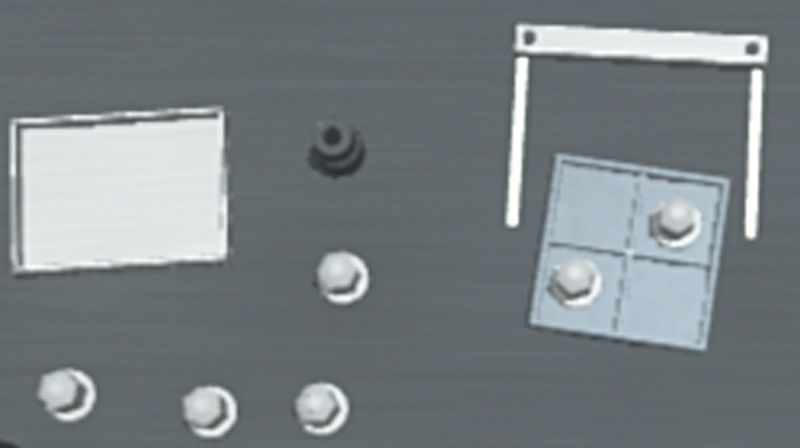

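The crop shows loose nuts clear of the steel dish and socket. Tray cells 1 and 2 are filled, and cells 0 and 3 are empty. The hood's plate is centred at about px (504,225) in the top image, with its fin at about (508,223). I'll go to the regulator first.

```bash
python3 - <<'E'
from h import *
c=cam("top")
f=lambda u,v:(420+u/4.4,185+v/4.4)
P=cast(c,[f(315,70),f(440,88),f(413,288),f(290,265)],.089); print("plate",P.round(4),P.mean(0))
Q=cast(c,[f(97,48),f(70,258),f(428,312)],.045); print("housing",Q.round(4))
for a,b in((P[1],P[0]),(P[2],P[3]),(Q[2],Q[1])): d=b-a; print("y dir yaw",np.degrees(np.arctan2(d[1],d[0])))
print("fintop",cast(c,[f(390,165)],.119))
ydir=np.degrees(np.arctan2(*(Q[1]-Q[2])[[1,0]]))
go([.46,-.36,.26],ydir)
E
```

```text
plate [[ 0.5516 -0.3473  0.089 ]
 [ 0.5433 -0.4077  0.089 ]
 [ 0.445  -0.3902  0.089 ]
 [ 0.4555 -0.3316  0.089 ]] [ 0.49886886 -0.3691838   0.089     ]
housing [[ 0.5719 -0.2502  0.045 ]
 [ 0.4648 -0.2342  0.045 ]
 [ 0.4396 -0.4109  0.045 ]]
y dir yaw 82.16920669427282
y dir yaw 79.80721254580365
y dir yaw 81.88668494536746
fintop [[ 0.49910745 -0.37255007  0.119     ]]
go [ 0.46 -0.36  0.26] yaw 81.88668494536746 -> row [-0.674 -1.728 -0.142] [[0.0, 0.0, 0.094], [0.0, 0.0, 0.094]] q6 84.1
```

```bash
python3 -m inch '[[[-0.34,-0.9,-0.1,0,0,0.094],[-0.34,-0.9,-0.1,0,0,0.094],[-0.34,-0.9,-0.1,0,0,0.094],[-0.34,-0.9,-0.1,0,0,0.094],[-0.34,-0.9,-0.1,0,0,0.094],[-0.34,-0.9,-0.1,0,0,0.094]]]' 1 30
python3 -c "
from h import *
go([.46,-.36,.26],81.9)"
```

```text
time: 0.7
tcp_pos: [0.3707, -0.4576, 0.2538]
eef_rot: [[-0.142, -0.99, -0.0], [-0.99, 0.142, 0.001], [-0.001, 0.001, -1.0]]
contact_force: [-0.6, 0.6, 0.9]
gripper_width: 0.0853
go [ 0.46 -0.36  0.26] yaw 81.9 -> row [-0.729 -0.497 -0.041] [[0.0, 0.0, -0.0], [0.0, 0.0, -0.0]] q6 130.9
```

```bash
python3 -m inch '[[[-0.73,-0.5,-0.04,0,0,0],[-0.73,-0.5,-0.04,0,0,0],[-0.73,-0.5,-0.04,0,0,0],[-0.73,-0.5,-0.04,0,0,0],[-0.73,-0.5,-0.04,0,0,0],[-0.73,-0.5,-0.04,0,0,0]]]'
python3 - <<'E'
from h import *
st(); c=cam("wrist","w1.png"); print({k:c[k] for k in("fx","cx","cy")}, proj(c,[[.4989,-.3700,.119],[.4989,-.3692,.078]]))
o=-cv2.Rodrigues(c["rvec"])[0].T@c["tvec"]; print(o)
E
```

```text
time: 1.2
tcp_pos: [0.4602, -0.3603, 0.2596]
eef_rot: [[-0.14, -0.99, -0.001], [-0.99, 0.14, 0.001], [-0.001, 0.001, -1.0]]
contact_force: [-0.0, -0.5, 0.4]
gripper_width: 0.0851
t 1.2 tcp [ 0.4602 -0.3603  0.2596] yaw -98.06 F [-0.  -0.5  0.4] w 0.0851
{'fx': 371.64829954431775, 'cx': 315.3568350691958, 'cy': 241.25457952150566} [[322.25178031 177.29907014]
 [320.45568921 172.45225627]]
[ 0.52808536 -0.36903856  0.39465714]
```

View pics/w1.png

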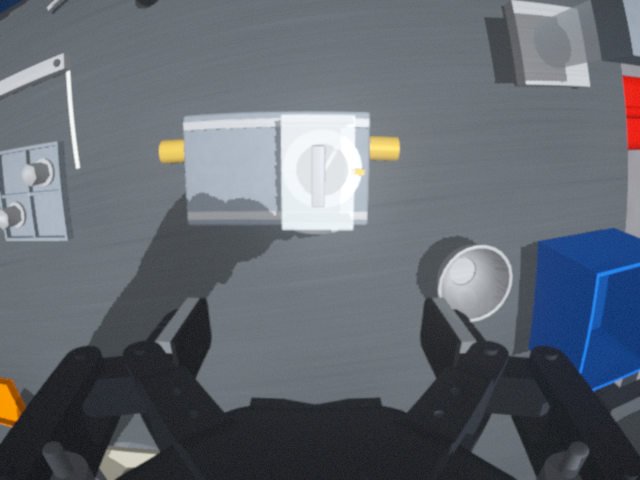

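Wrist view: hood fin top at (319,176), pointer stripe near (333,158), brass mark at (359,172).

```bash
python3 - <<'E'
from h import *
c=cam("wrist")
F=cast(c,(319,176),.119)[0]; M=cast(c,(359,172),.058)[0]; P=cast(c,(335,157),.06)[0]
print(F,M,P, M-F)
a=lambda v:np.degrees(np.arctan2(v[1],v[0])); print("mark ang",a(M-F),"ptr",a(P-F),np.linalg.norm((M-F)[:2]))
crop(c["bgr"],170,100,240,150,3.3,"w1c.png")
F=[F[0],F[1],.102]; go(F,82.3)
E
```

```text
[ 0.49972874 -0.36831917  0.119     ] [ 0.4923249  -0.40454143  0.058     ] [ 0.50883982 -0.38461543  0.06      ] [-0.00740385 -0.03622226 -0.061     ]
mark ang -101.55215450178532 ptr -60.79088797834865 0.03697119642312747
go [ 0.4997 -0.3683  0.102 ] yaw 82.3 -> row [ 0.01  -0.274  1.05 ] [[0.0, 0.0, -0.001], [0.0, 0.0, -0.001]] q6 143.7
```

View pics/w1c.png

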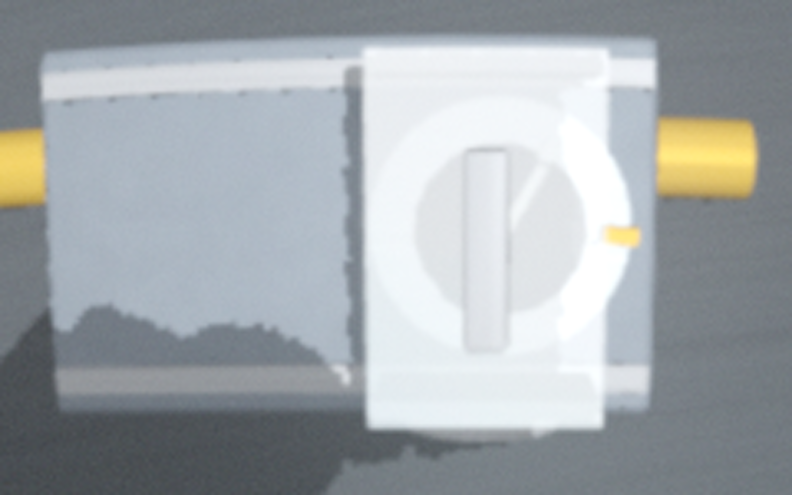

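```bash
python3 -m inch '[[[0,-0.274,0.3,0,0,0],[0,-0.274,0.5,0,0,0],[0,-0.274,0.7,0,0,0],[0,-0.274,0.9,0,0,0],[0,-0.274,1,0,0,0],[0,-0.274,1,0,0,0]]]'
python3 -c "
from h import *
go([.4997,-.3675,.102],82.3)"
```

```text
time: 1.8
tcp_pos: [0.4958, -0.3656, 0.1042]
eef_rot: [[-0.145, -0.989, -0.009], [-0.989, 0.145, 0.007], [-0.006, 0.01, -1.0]]
contact_force: [0.1, 0.2, -0.2]
gripper_width: 0.0854
go [ 0.4997 -0.3675  0.102 ] yaw 82.3 -> row [ 0.009 -0.028  0.014] [[0.002, 0.001, -0.002], [0.002, 0.001, -0.002]] q6 145.9
```

```bash
python3 -m inch '[[[0.009,-0.02,0,0,0,0],[0.009,-0.02,0,0,0,0],[0.009,-0.02,0,0,0,0],[0.009,-0.02,0,0,0,0],[0.009,-0.02,0,0,0,0],[0.009,-0.02,0,0,0,0],[0.009,-0.02,0,0,0,0],[0.009,-0.02,0,0,0,0]]]' 0 40
python3 -c "
from h import *
st()"
```

```text
time: 2.47
tcp_pos: [0.4991, -0.3678, 0.1053]
eef_rot: [[-0.145, -0.989, -0.008], [-0.989, 0.145, 0.006], [-0.005, 0.008, -1.0]]
contact_force: [0.6, 1.7, 5.7]
gripper_width: 0.009
t 2.47 tcp [ 0.4991 -0.3678  0.1053] yaw -98.32 F [0.6 1.7 5.7] w 0.009
```

```bash
python3 -m inch '[[[-0.1,0,0,0,0,0],[-0.2,0,0,0,0,0],[-0.3,0,0,0,0,0],[-0.4,0,0,0,0,0],[-0.5,0,0,0,0,0],[-0.58,0,0,0,0,0],[-0.605,0,0,0,0,0],[-0.605,0,0,0,0,0],[-0.605,0,0,0,0,0]]]'
python3 -c "
from h import *
st()"
```

```text
time: 3.22
tcp_pos: [0.5116, -0.2822, 0.1055]
eef_rot: [[-0.146, -0.989, -0.011], [-0.989, 0.146, -0.006], [0.007, 0.01, -1.0]]
contact_force: [-2.0, -17.9, -8.1]
gripper_width: 0.0092
t 3.22 tcp [ 0.5116 -0.2822  0.1055] yaw -98.4 F [ -2.  -17.9  -8.1] w 0.0092
```

```bash
python3 -m inch '[[[-0.57,0,-0,0,0,0]]]' 1 >/dev/null; python3 -m inch '[[[0,0,0,0,0,0],[0,0,0,0,0,0],[0,0,0,0,0,0],[0,0,-0.2,0,0,0],[0.2,0.1,-0.5,0,0,0],[0.4,0.3,-0.7,0,0,0],[0.5,0.5,-0.8,0,0,0],[0.55,0.5,-0.8,0,0,0],[0.55,0.5,-0.8,0,0,0]]]' 1
python3 - <<'E'
from h import *
st(); c=cam("wrist","w2.png"); u=proj(c,[[.4997,-.3675,.07]])[0]; print(u)
x0,y0=int(u[0]-120),int(max(u[1]-75,0)); print(x0,y0); crop(c["bgr"],x0,y0,200,150,4,"w2c.png")
E
```

```text
time: 4.05
tcp_pos: [0.4287, -0.3325, 0.2412]
eef_rot: [[-0.164, -0.986, -0.036], [-0.98, 0.166, -0.108], [0.112, 0.017, -0.994]]
contact_force: [-0.1, -0.4, 0.9]
gripper_width: 0.0856
t 4.05 tcp [ 0.4287 -0.3325  0.2412] yaw -99.47 F [-0.1 -0.4  0.9] w 0.0856
[320.54590659 126.47652525]
200 51
```

View pics/w2c.png

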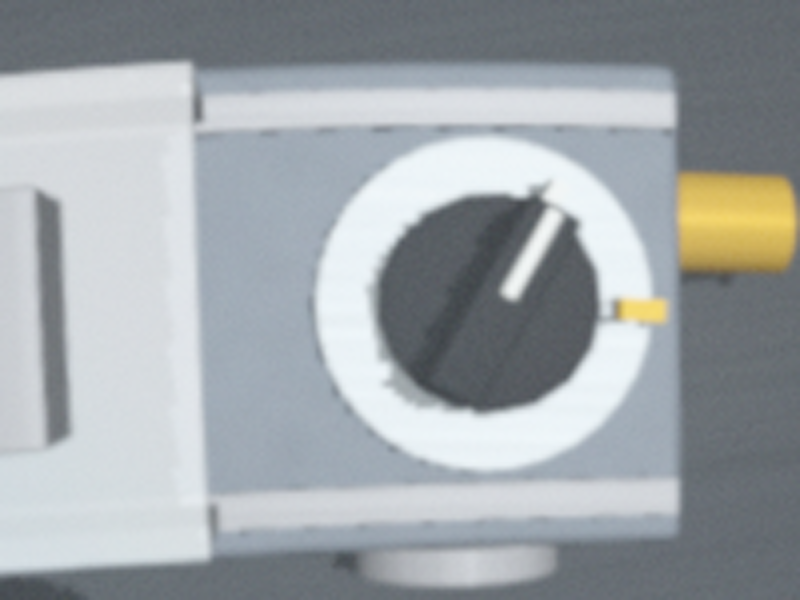

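```bash
python3 - <<'E'
from h import *
c=cam("wrist"); f=lambda u,v:(200+u/4,51+v/4)
a=lambda v:round(float(np.degrees(np.arctan2(v[1],v[0]))),1)
for zr in(.045,.05):
    L,Rr,T,B,m1,m2=cast(c,[f(314,303),f(653,303),f(485,136),f(485,470),f(642,311),f(618,311)],zr)
    C=np.array([(T[0]+B[0])/2,(L[1]+Rr[1])/2]); C=(L+Rr+T+B)[:2]/4
    print("ring C",C,"r",np.linalg.norm(L-Rr)/2,np.linalg.norm(T-B)/2,"mark",m1,a(m1[:2]-C),np.linalg.norm(m1[:2]-C),np.linalg.norm(m2[:2]-C))
s=cast(c,[f(510,298),f(556,208)],.078); print("stripe",s,a((s[1]-s[0])[:2]))
print("ptr from C",a(s[1][:2]-C), np.linalg.norm(s[1][:2]-C))
D=cast(c,[f(378,303),f(600,303),f(490,194),f(490,411)],.058); print("disc",D.mean(0))
e=cast(c,[f(200,300)],.089)[0]; print("hood edge dist",np.linalg.norm(e[:2]-D.mean(0)[:2]))
yb=a((s[1]-s[0])[:2]); 
go([*D.mean(0)[:2],.15],yb+90)
E
```

```text
ring C [ 0.49993705 -0.36944656] r 0.037481054962588085 0.03722774886445471 mark [ 0.49272557 -0.40380111  0.045     ] -101.9 0.035103283837887855 0.02964710824266075
ring C [ 0.499963   -0.36880614] r 0.03690849461924559 0.03665905802336244 mark [ 0.49286169 -0.40263589  0.05      ] -101.9 0.034567046310242724 0.02919421921668556
stripe [[ 0.50011332 -0.37014514  0.078     ]
 [ 0.51661383 -0.38211413  0.078     ]] -36.0
ptr from C -38.6 0.021315550035223493
disc [ 0.49977045 -0.36871833  0.058     ]
hood edge dist 0.058670442515032735
go [ 0.4998 -0.3687  0.15  ] yaw 54.0 -> row [ 0.111 -0.517  0.59 ] [[-0.001, -0.018, 0.074], [-0.001, -0.018, 0.074]] q6 148.0
```

```bash
cat >> h.py <<'E'
def gox(xyz,yaw):
    "exact yaw, no 180 symmetry"
    s=sensors.get_obs(); M=s["eef_rot"]; d=M.T@(np.array(xyz)-s["tcp_pos"])/0.15
    y=np.radians(yaw); x=[np.cos(y),np.sin(y),0]; z=[0,0,-1]
    T=np.column_stack([x,np.cross(z,x),z]); rv=R.from_matrix(M.T@T).as_rotvec()/(2*np.pi)
    M0=np.round(np.r_[d,rv],3).tolist(); print("row",M0,"q6",round(s["qpos"][5],1),"dist",round(float(np.linalg.norm(d)*.15),3))
E
python3 -c "
from h import *
gox([.4998,-.3688,.16],-25)"
```

```text
row [0.118, -0.515, 0.524, 0.014, -0.013, -0.206] q6 148.0 dist 0.112
```

```bash
python3 -m inch '[[[0.118,-0.515,0.524,0.014,-0.013,-0.206],[0.118,-0.515,0.524,0.014,-0.013,-0.206],[0.118,-0.515,0.524,0.014,-0.013,-0.206],[0.118,-0.515,0.524,0.014,-0.013,-0.206],[0.118,-0.515,0.524,0.014,-0.013,-0.206],[0.118,-0.515,0.524,0.014,-0.013,-0.206],[0.118,-0.515,0.524,0.014,-0.013,-0.206],[0.118,-0.515,0.524,0.014,-0.013,-0.206],[0.118,-0.515,0.524,0.014,-0.013,-0.206],[0.118,-0.515,0.524,0.014,-0.013,-0.206],[0.118,-0.515,0.524,0.014,-0.013,-0.206],[0.118,-0.515,0.524,0.014,-0.013,-0.206]]]' 0.5
python3 -c "
from h import *
st();gox([.4998,-.3688,.12],54)"
```

```text
time: 5.15
tcp_pos: [0.5002, -0.3664, 0.1579]
eef_rot: [[0.906, -0.423, -0.003], [-0.423, -0.906, 0.005], [-0.005, -0.003, -1.0]]
contact_force: [-0.2, 0.7, 0.1]
gripper_width: 0.0429
t 5.15 tcp [ 0.5002 -0.3664  0.1579] yaw -25.03 F [-0.2  0.7  0.1] w 0.0429
row [0.006, 0.016, 0.253, -0.001, 0.0, -0.22] q6 72.8 dist 0.038
```

```bash
python3 -m inch '[[[0.006,0.016,0.25,0,0,-0.22],[0.006,0.016,0.25,0,0,-0.22],[0.006,0.016,0.25,0,0,-0.22],[0.006,0.016,0.25,0,0,-0.22],[0.006,0.016,0.25,0,0,-0.22],[0.006,0.016,0.25,0,0,-0.22],[0.006,0.016,0.25,0,0,-0.22],[0.006,0.016,0.25,0,0,-0.22],[0.006,0.016,0.25,0,0,-0.22],[0.006,0.016,0.25,0,0,-0.22],[0.006,0.016,0.25,0,0,-0.22],[0.006,0.016,0.25,0,0,-0.22],[0.006,0.016,0.25,0,0,-0.22]]]' 0.5
python3 -c "
from h import *
st();gox([.4998,-.3688,.070],54)"
```

```text
time: 6.23
tcp_pos: [0.5, -0.3673, 0.1194]
eef_rot: [[0.587, 0.809, -0.004], [0.809, -0.587, 0.007], [0.003, -0.007, -1.0]]
contact_force: [-0.9, 0.2, 0.1]
gripper_width: 0.0427
t 6.23 tcp [ 0.5    -0.3673  0.1194] yaw 54.04 F [-0.9  0.2  0.1] w 0.0427
row [-0.01, 0.007, 0.329, -0.001, -0.001, 0.0] q6 -6.4 dist 0.049
```

```bash
python3 -m inch '[[[-0.01,0.007,0.15,0,0,0],[-0.01,0.007,0.32,0,0,0],[-0.01,0.007,0.33,0,0,0],[-0.01,0.007,0.33,0,0,0]]]' 0.5
python3 -m inch '[[[0,0,0,0,0,0],[0,0,0,0,0,0],[0,0,0,0,0,0],[0,0,0,0,0,0],[0,0,0,0,0,0]]]' 0 40
python3 -c "
from h import *
st();gox([.4998,-.3688,.070],-12)"
```

```text
time: 6.57
tcp_pos: [0.4983, -0.3668, 0.0677]
eef_rot: [[0.589, 0.808, -0.008], [0.808, -0.589, 0.011], [0.004, -0.013, -1.0]]
contact_force: [-0.4, -0.1, -0.3]
gripper_width: 0.0427
time: 6.98
tcp_pos: [0.4973, -0.3696, 0.0691]
eef_rot: [[0.59, 0.807, -0.01], [0.807, -0.59, 0.005], [-0.002, -0.011, -1.0]]
contact_force: [-4.1, -5.4, -0.7]
gripper_width: 0.0113
t 6.98 tcp [ 0.4973 -0.3696  0.0691] yaw 53.81 F [-4.1 -5.4 -0.7] w 0.0113
row [0.014, 0.01, -0.006, -0.001, 0.001, 0.183] q6 -6.3 dist 0.003
```

```bash
python3 -m inch '[[[0.01,0.01,0,0,0,0.03],[0.01,0.01,0,0,0,0.05],[0.01,0.01,0,0,0,0.07],[0.01,0.01,0,0,0,0.09],[0.01,0.01,0,0,0,0.11],[0.01,0.01,0,0,0,0.13],[0.01,0.01,0,0,0,0.15],[0.01,0.01,0,0,0,0.17],[0.01,0.01,0,0,0,0.183],[0.01,0.01,0,0,0,0.183],[0.01,0.01,0,0,0,0.183],[0.01,0.01,0,0,0,0.183]]]' 0 40
python3 -m inch '[[[0,0,0,0,0,0],[0,0,0,0,0,0],[0,0,0,0,0,0]]]' 0.5
python3 -m inch '[[[0,0,-0.3,0,0,0],[0,0,-0.6,0,0,0],[0,0.1,-0.9,0,0,0],[0,0.5,-0.9,0,0,0],[0,0.5,-0.9,0,0,0],[0,0.5,-0.9,0,0,0]]]' 1
python3 - <<'E'
from h import *
st(); c=cam("wrist","w3.png"); u=proj(c,[[.4998,-.3688,.06]])[0]; print(u)
x0,y0=int(u[0]-70),int(u[1]-70); print(x0,y0); crop(c["bgr"],x0,y0,140,140,4,"w3c.png")
E
```

```text
time: 7.98
tcp_pos: [0.5007, -0.3684, 0.0691]
eef_rot: [[0.978, -0.208, -0.007], [-0.208, -0.978, 0.007], [-0.008, -0.005, -1.0]]
contact_force: [5.4, 2.6, -7.2]
gripper_width: 0.011
time: 8.23
tcp_pos: [0.5008, -0.3694, 0.0703]
eef_rot: [[0.978, -0.208, -0.007], [-0.208, -0.978, 0.004], [-0.007, -0.003, -1.0]]
contact_force: [-0.1, 0.3, 0.4]
gripper_width: 0.0426
time: 8.73
tcp_pos: [0.4862, -0.4495, 0.2089]
eef_rot: [[0.977, -0.212, -0.003], [-0.212, -0.977, -0.004], [-0.002, 0.004, -1.0]]
contact_force: [0.6, 0.4, -0.5]
gripper_width: 0.0855
t 8.73 tcp [ 0.4862 -0.4495  0.2089] yaw -12.22 F [ 0.6  0.4 -0.5] w 0.0855
[311.43217615 122.34998628]
241 52
```

View pics/w3c.png

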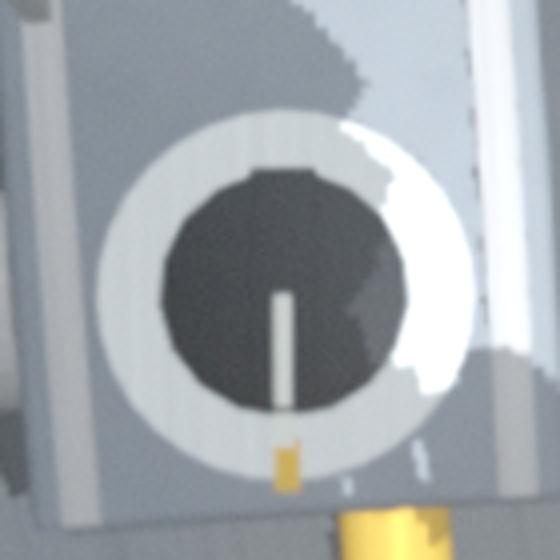

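```bash
python3 - <<'E'
from h import *
c=cam("wrist"); f=lambda u,v:(241+u/4,52+v/4)
a=lambda v:round(float(np.degrees(np.arctan2(v[1],v[0]))),1)
L,Rr,T,B,m=cast(c,[f(97,295),f(475,295),f(287,110),f(287,481),f(288,470)],.047); C=(L+Rr+T+B)[:2]/4
s=cast(c,[f(282,293),f(284,408)],.078)
print(C,a(m[:2]-C),"stripe",a((s[1]-s[0])[:2]),s)
cc=cam("top","t1.png"); e=cast(c,[f(45,20)],.089); print(e)
st(); go([.5126,-.2822,.20],81.7)
E
```

```text
[ 0.49944266 -0.36724025] -101.6 stripe -101.2 [[ 0.49887243 -0.36818155  0.078     ]
 [ 0.49489142 -0.38825894  0.078     ]]
[[ 0.4699398  -0.31252714  0.089     ]]
t 8.88 tcp [ 0.4856 -0.4433  0.2052] yaw -12.04 F [-0.1  0.6  0.1] w 0.0857
go [ 0.5126 -0.2822  0.2   ] yaw 81.7 -> row [-0.048 -1.088  0.038] [[0.001, 0.001, 0.24], [0.001, 0.001, 0.24]] q6 54.1
```

```bash
python3 -m inch '[[[-0.04,-0.9,0,0,0,0.24],[-0.04,-0.9,0,0,0,0.24],[-0.04,-0.9,0,0,0,0.24],[-0.04,-0.9,0,0,0,0.24],[-0.04,-0.9,0,0,0,0.24],[-0.04,-0.9,0,0,0,0.24],[-0.04,-0.9,0,0,0,0.24],[-0.04,-0.9,0,0,0,0.24],[-0.04,-0.9,0,0,0,0.24],[-0.04,-0.9,0,0,0,0.24],[-0.04,-0.9,0,0,0,0.24],[-0.04,-0.9,0,0,0,0.24],[-0.04,-0.9,0,0,0,0.24]]]' 1
python3 -c "
from h import *
st();gox([.5126,-.2805,.104],-98.3)"
```

```text
time: 9.97
tcp_pos: [0.5073, -0.3085, 0.2049]
eef_rot: [[-0.148, -0.989, -0.009], [-0.989, 0.148, 0.006], [-0.005, 0.01, -1.0]]
contact_force: [-0.2, 0.5, 0.3]
gripper_width: 0.0854
t 9.97 tcp [ 0.5073 -0.3085  0.2049] yaw -98.5 F [-0.2  0.5  0.3] w 0.0854
row [-0.187, -0.014, 0.673, 0.002, 0.001, -0.001] q6 151.0 dist 0.105
```

```bash
python3 -m inch '[[[-0.187,-0.014,0.1,0,0,0],[-0.187,-0.014,0.3,0,0,0],[-0.187,-0.014,0.5,0,0,0],[-0.187,-0.014,0.67,0,0,0],[-0.187,-0.014,0.67,0,0,0]]]' 1
python3 -m inch '[[[0,0,0,0,0,0],[0,0,0,0,0,0],[0,0,0,0,0,0],[0,0,0,0,0,0],[0,0,0,0,0,0],[0,0,0,0,0,0],[0,0,0,0,0,0]]]' 0 40
python3 -c "
from h import *
st();gox([.4991,-.3678,.104],-98.3);"
```

```text
time: 10.38
tcp_pos: [0.508, -0.2764, 0.0985]
eef_rot: [[-0.144, -0.989, -0.019], [-0.99, 0.144, 0.013], [-0.01, 0.021, -1.0]]
contact_force: [-1.2, 1.2, 0.1]
gripper_width: 0.0852
time: 10.97
tcp_pos: [0.5084, -0.2819, 0.1003]
eef_rot: [[-0.146, -0.989, -0.019], [-0.989, 0.146, 0.0], [0.003, 0.019, -1.0]]
contact_force: [-2.7, -11.7, -0.5]
gripper_width: 0.009
t 10.97 tcp [ 0.5084 -0.2819  0.1003] yaw -98.37 F [ -2.7 -11.7  -0.5] w 0.009
row [0.576, -0.022, -0.024, 0.003, -0.0, -0.0] q6 153.3 dist 0.087
```

Gripped on the fin; sliding it back until it meets the stop.

```bash
python3 -m inch '[[[0.1,0,-0.01,0,0,0],[0.2,0,-0.01,0,0,0],[0.3,0,-0.01,0,0,0],[0.4,0,-0.01,0,0,0],[0.5,0,-0.01,0,0,0],[0.57,0,-0.01,0,0,0],[0.61,0,-0.01,0,0,0],[0.62,0,-0.01,0,0,0],[0.62,0,-0.01,0,0,0],[0.62,0,-0.01,0,0,0]]]' 0 40
python3 -m inch '[[[-0.02,0,0,0,0,0],[-0.02,0,0,0,0,0],[-0.02,0,0,0,0,0]]]' 1
python3 -c "
from h import *
st()"
```

```text
time: 11.8
tcp_pos: [0.4953, -0.3712, 0.1004]
eef_rot: [[-0.144, -0.989, -0.018], [-0.99, 0.144, 0.007], [-0.005, 0.019, -1.0]]
contact_force: [5.9, 4.9, -10.9]
gripper_width: 0.0094
time: 12.05
tcp_pos: [0.4959, -0.3692, 0.1016]
eef_rot: [[-0.145, -0.989, -0.018], [-0.989, 0.144, 0.005], [-0.002, 0.018, -1.0]]
contact_force: [-0.8, -0.3, -0.1]
gripper_width: 0.0448
t 12.05 tcp [ 0.4959 -0.3692  0.1016] yaw -98.31 F [-0.8 -0.3 -0.1] w 0.0448
```

```bash
python3 -m inch '[[[0,0,-0.2,0,0,0],[0,0,-0.5,0,0,0],[0,0.1,-0.8,0,0,0],[0,0.3,-1,0,0,0],[0,0.3,-1,0,0,0],[0,0.3,-1,0,0,0]]]' 1
python3 - <<'E'
from h import *
st(); c=cam("wrist","w4.png"); u=proj(c,[[.4998,-.3688,.08]])[0]; print(u)
x0,y0=int(u[0]-70),int(u[1]-70); print(x0,y0); crop(c["bgr"],x0,y0,140,140,4,"w4c.png")
gox([.44,-.25,.26],-98); gox([.42,.0,.26],-90)
E
```

```text
time: 12.55
tcp_pos: [0.4543, -0.3657, 0.2578]
eef_rot: [[-0.146, -0.989, -0.012], [-0.989, 0.146, -0.002], [0.004, 0.012, -1.0]]
contact_force: [0.2, -0.2, -0.2]
gripper_width: 0.0851
t 12.55 tcp [ 0.4543 -0.3657  0.2578] yaw -98.4 F [ 0.2 -0.2 -0.2] w 0.0851
[311.33437901 163.77085729]
241 93
row [-0.743, 0.206, -0.032, 0.002, -0.0, -0.001] q6 143.5 dist 0.116
row [-2.373, 0.581, -0.028, 0.002, 0.0, -0.023] q6 143.5 dist 0.366
```

View pics/w4c.png

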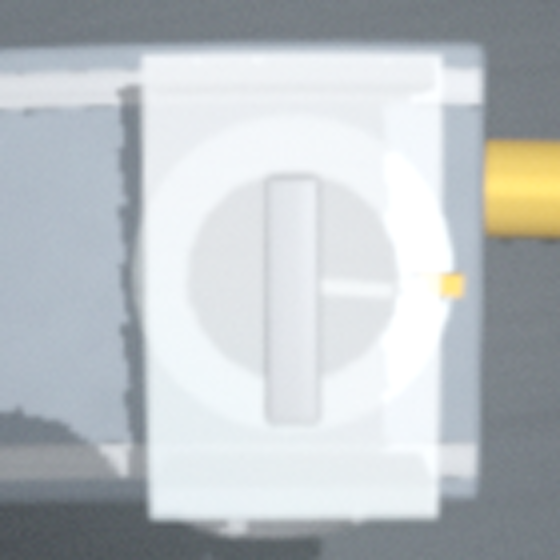

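Wrist view: the hood is fully over the knob, with the pointer (crop 322–392, 288) in line with the mark (452, 286). Now to the nuts.

```bash
python3 -m inch '[[[-0.97,0.1,-0.2,0,0,-0.2],[-0.97,0.1,-0.2,0,0,-0.2],[-0.97,0.1,-0.2,0,0,-0.2],[-0.97,0.1,-0.2,0,0,-0.2],[-0.97,0.1,-0.2,0,0,-0.2],[-0.97,0.1,-0.2,0,0,-0.2],[-0.97,0.1,-0.2,0,0,-0.2],[-0.97,0.1,-0.2,0,0,-0.2],[-0.97,0.1,-0.2,0,0,-0.2],[-0.97,0.1,-0.2,0,0,-0.2]]]' 1
python3 -c "
from h import *
gox([.44,-.03,.28],30)"
```

```text
time: 13.43
tcp_pos: [0.4607, -0.2182, 0.2824]
eef_rot: [[0.896, -0.443, -0.018], [-0.443, -0.896, 0.003], [-0.017, 0.005, -1.0]]
contact_force: [-0.5, 0.2, -0.2]
gripper_width: 0.0854
row [-0.679, -1.064, 0.022, -0.001, 0.003, -0.156] q6 83.9 dist 0.189
```

```bash
python3 -m inch '[[[-0.67,-1,0.02,0,0.003,-0.156],[-0.67,-1,0.02,0,0.003,-0.156],[-0.67,-1,0.02,0,0.003,-0.156],[-0.67,-1,0.02,0,0.003,-0.156],[-0.67,-1,0.02,0,0.003,-0.156],[-0.67,-1,0.02,0,0.003,-0.156],[-0.67,-1,0.02,0,0.003,-0.156],[-0.67,-1,0.02,0,0.003,-0.156]]]' 1
python3 -c "
from h import *
gox([.46,.14,.28],70)"
```

```text
time: 14.1
tcp_pos: [0.4363, -0.0383, 0.2781]
eef_rot: [[0.864, 0.504, -0.003], [0.504, -0.864, 0.004], [-0.001, -0.005, -1.0]]
contact_force: [0.1, 0.5, 0.2]
gripper_width: 0.0854
row [0.735, -0.947, -0.008, -0.001, -0.0, -0.11] q6 46.1 dist 0.18
```

```bash
python3 -m inch '[[[0.73,-0.95,0,0,0,-0.11],[0.73,-0.95,0,0,0,-0.11],[0.73,-0.95,0,0,0,-0.11],[0.73,-0.95,0,0,0,-0.11],[0.73,-0.95,0,0,0,-0.11],[0.73,-0.95,0,0,0,-0.11]]]' 1
python3 -c "
from h import *
gox([.5,.28,.28],80)"
```

```text
time: 14.6
tcp_pos: [0.4586, 0.1433, 0.2762]
eef_rot: [[0.334, 0.943, -0.007], [0.943, -0.334, 0.004], [0.002, -0.008, -1.0]]
contact_force: [1.9, -0.8, 0.0]
gripper_width: 0.0855
row [0.951, -0.045, -0.023, -0.001, -0.0, -0.026] q6 29.0 dist 0.143
```

```bash
python3 -m inch '[[[0.95,-0.04,-0.03,0,0,-0.026],[0.95,-0.04,-0.03,0,0,-0.026],[0.95,-0.04,-0.03,0,0,-0.026],[0.95,-0.04,-0.03,0,0,-0.026],[0.95,-0.04,-0.03,0,0,-0.026],[0.95,-0.04,-0.03,0,0,-0.026]]]' 1
python3 - <<'E'
from h import *
st(); c=cam("wrist","w5.png"); print(proj(c,[[.512,.203,.035],[.428,.388,.035],[.418,.292,.035],[.421,.213,.035],[.573,.365,.02]]).round())
E
```

```text
time: 15.1
tcp_pos: [0.5, 0.2805, 0.2782]
eef_rot: [[0.174, 0.985, -0.011], [0.985, -0.174, 0.002], [0.0, -0.011, -1.0]]
contact_force: [-0.1, -1.5, 0.7]
gripper_width: 0.0853
t 15.1 tcp [0.5    0.2805 0.2782] yaw 79.98 F [-0.1 -1.5  0.7] w 0.0853
[[245. 233.]
 [406. 124.]
 [312. 129.]
 [236. 146.]
 [399. 257.]]
```

View pics/w5.png

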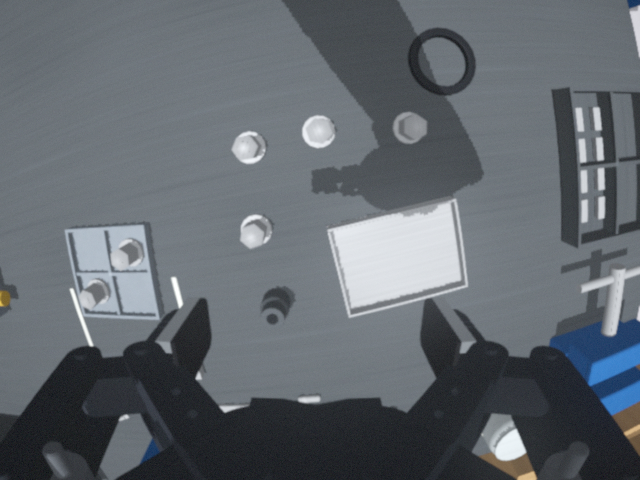

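Wrist view: nuts at (249,147), (319,131), (409,127) and (256,231), dish at (398,255), socket at (275,303), tray at (112,270). I need a crop for the hexagon angles.

```bash
python3 - <<'E'
from h import *
c=cam("wrist"); b=c["bgr"]
t=[cv2.resize(b[y-25:y+25,x-25:x+25],(380,300) if 0 else (300,300),interpolation=cv2.INTER_CUBIC) for x,y in((249,147),(319,131),(409,127),(256,231))]
cv2.imwrite("pics/n4.png",np.vstack([np.hstack(t[:2]),np.hstack(t[2:])]))
E
```

```text
(no output)
```

View pics/n4.png

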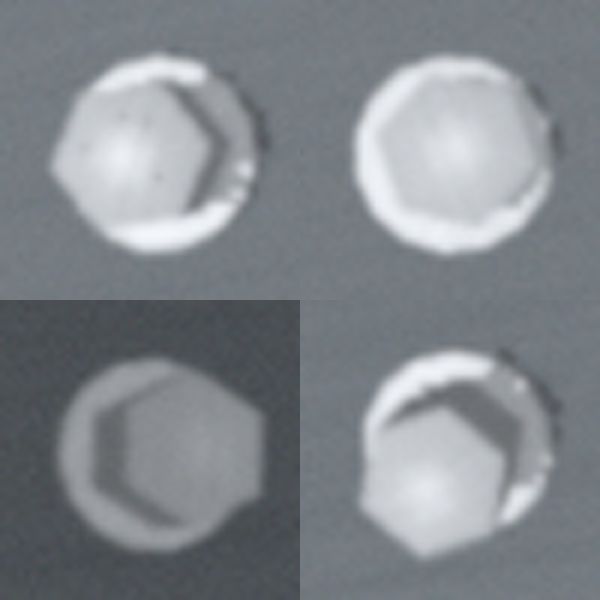

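```bash
python3 - <<'E'
from h import *
c=cam("wrist")
t=dict(A=((249,147),(155,153)),B=((319,131),(153,153)),C=((409,127),(157,155)),D=((256,231),(158,140)))
for k,((x,y),(u,v)) in t.items(): print(k,cast(c,(x-25+u/6,y-25+v/6),.005)[0].round(4))
d=cast(c,[(328,229),(457,199),(467,286),(349,316)],.02); print("dish",d.round(3),d.mean(0))
tr=cast(c,[(65,231),(149,223),(160,318),(83,318)],.014); print("tray",tr.round(3))
gox([.512,.203,.15],72.6)
E
```

```text
A [0.4241 0.2201 0.005 ]
B [0.4213 0.2986 0.005 ]
C [0.4323 0.399  0.005 ]
D [0.5167 0.2097 0.005 ]
dish [[0.527 0.289 0.02 ]
 [0.518 0.439 0.02 ]
 [0.626 0.445 0.02 ]
 [0.635 0.296 0.02 ]] [0.57661182 0.36720313 0.02      ]
tray [[ 0.468 -0.048  0.014]
 [ 0.483  0.083  0.014]
 [ 0.605  0.059  0.014]
 [ 0.592 -0.068  0.014]]
row [-0.483, 0.177, 0.862, -0.002, -0.0, 0.02] q6 32.7 dist 0.151
```

```bash
python3 - <<'E'
from h import *
c=cam("top")
for k,(u,v) in dict(A=(326,408),B=(213,412),C=(72,395),D=(346,280)).items(): print(k,cast(c,(130+u/3.2,135+v/3.2),.005)[0].round(4))
E
```

```text
A [0.4237 0.2155 0.005 ]
B [0.42   0.2942 0.005 ]
C [0.431  0.3933 0.005 ]
D [0.5148 0.2046 0.005 ]
```

```bash
python3 -m inch '[[[-0.45,0.17,0.2,0,0,0.02],[-0.45,0.17,0.5,0,0,0.02],[-0.45,0.17,0.86,0,0,0.02],[-0.45,0.17,0.86,0,0,0.02],[-0.45,0.17,0.86,0,0,0.02],[-0.45,0.17,0.86,0,0,0.02]]]' 0.75
python3 -c "
from h import *
st();gox([.516,.2075,.021],72.6)"
```

```text
time: 15.8
tcp_pos: [0.5098, 0.2064, 0.1492]
eef_rot: [[0.301, 0.953, -0.014], [0.954, -0.301, 0.002], [-0.002, -0.014, -1.0]]
contact_force: [-0.1, 0.5, 0.6]
gripper_width: 0.0644
t 15.8 tcp [0.5098 0.2064 0.1492] yaw 72.47 F [-0.1  0.5  0.6] w 0.0644
row [0.021, 0.049, 0.854, -0.002, 0.0, -0.0] q6 32.7 dist 0.128
```

```bash
python3 -m inch '[[[0.02,0.05,0.2,-0.002,0,0],[0.02,0.05,0.45,-0.002,0,0],[0.02,0.05,0.7,-0.002,0,0],[0.02,0.05,0.85,-0.002,0,0],[0.02,0.05,0.85,-0.002,0,0],[0.02,0.05,0.85,-0.002,0,0]]]' 0.75
python3 -m inch '[[[0,0,0,0,0,0],[0,0,0,0,0,0],[0,0,0,0,0,0],[0,0,0,0,0,0],[0,0,0,0,0,0],[0,0,0,0,0,0]]]' 0 60
python3 -m inch '[[[0,0,-0.1,0,0,0],[0,0,-0.3,0,0,0],[0,0,-0.45,0,0,0],[0,0,-0.45,0,0,0]]]' 0 60
python3 -c "
from h import *
st();gox([.57,.0305,.09],50)"
```

```text
time: 16.3
tcp_pos: [0.5175, 0.2079, 0.0234]
eef_rot: [[0.301, 0.954, -0.0], [0.954, -0.301, -0.001], [-0.001, 0.0, -1.0]]
contact_force: [0.6, -0.1, 0.2]
gripper_width: 0.0638
time: 16.8
tcp_pos: [0.5205, 0.2088, 0.0268]
eef_rot: [[0.301, 0.954, 0.006], [0.954, -0.301, 0.001], [0.002, 0.005, -1.0]]
contact_force: [-0.1, -0.7, 8.3]
gripper_width: 0.025
time: 17.13
tcp_pos: [0.5247, 0.2101, 0.1007]
eef_rot: [[0.301, 0.954, 0.017], [0.954, -0.301, 0.004], [0.009, 0.015, -1.0]]
contact_force: [0.7, -0.5, -0.6]
gripper_width: 0.0257
t 17.13 tcp [0.5247 0.2101 0.1007] yaw 72.49 F [ 0.7 -0.5 -0.6] w 0.0257
row [-1.052, 0.647, 0.072, 0.002, -0.002, 0.062] q6 32.8 dist 0.186
```

```bash
python3 -m inch '[[[-0.5,0.3,0,0,0,0.03],[-0.95,0.64,0,0.002,-0.002,0.07],[-0.95,0.64,0,0.002,-0.002,0.07],[-0.95,0.64,0,0.002,-0.002,0.07],[-0.95,0.64,0,0.002,-0.002,0.07],[-0.95,0.64,0,0.002,-0.002,0.07],[-0.95,0.64,0,0.002,-0.002,0.07],[-0.95,0.64,0,0.002,-0.002,0.07]]]' 0 60
python3 -c "
from h import *
st();gox([.573,.029,.034],45)"
```

```text
time: 17.8
tcp_pos: [0.5725, 0.0464, 0.1007]
eef_rot: [[0.677, 0.736, -0.001], [0.736, -0.677, -0.0], [-0.001, -0.001, -1.0]]
contact_force: [0.0, -0.2, -0.6]
gripper_width: 0.0256
t 17.8 tcp [0.5725 0.0464 0.1007] yaw 47.37 F [ 0.  -0.2 -0.6] w 0.0256
row [-0.083, 0.081, 0.444, -0.0, 0.0, 0.007] q6 40.8 dist 0.069
```

```bash
python3 -m inch '[[[-0.083,0.081,0,0,0,0],[-0.083,0.081,0.15,0,0,0],[-0.083,0.081,0.3,0,0,0],[-0.083,0.081,0.4,0,0,0],[-0.083,0.081,0.44,0,0,0],[-0.083,0.081,0.44,0,0,0],[-0.083,0.081,0.44,0,0,0]]]' 0 60
python3 -m inch '[[[0,0,0,0,0,0],[0,0,0,0,0,0],[0,0,0,0,0,0]]]' 0.4
python3 -m inch '[[[0,0,-0.2,0,0,0],[0,0,-0.4,0,0,0],[0,0,-0.6,0,0,0],[0,0,-0.8,0,0,0],[0,0,-1,0,0,0],[0,0,-1,0,0,0]]]' 0.75
python3 -c "
from h import *
st();c=cam('wrist','w6.png');gox([.4241,.218,.15],55)"
```

```text
time: 18.38
tcp_pos: [0.5726, 0.0301, 0.0348]
eef_rot: [[0.676, 0.737, -0.002], [0.737, -0.676, 0.0], [-0.001, -0.001, -1.0]]
contact_force: [1.0, -0.1, -0.4]
gripper_width: 0.0256
time: 18.63
tcp_pos: [0.5739, 0.0303, 0.0362]
eef_rot: [[0.676, 0.737, 0.001], [0.737, -0.676, -0.0], [0.001, 0.001, -1.0]]
contact_force: [0.2, -0.1, -0.5]
gripper_width: 0.0344
time: 19.13
tcp_pos: [0.5787, 0.03, 0.1944]
eef_rot: [[0.676, 0.737, 0.015], [0.737, -0.676, -0.001], [0.009, 0.012, -1.0]]
contact_force: [1.2, -0.7, 1.2]
gripper_width: 0.064
t 19.13 tcp [0.5787 0.03   0.1944] yaw 47.5 F [ 1.2 -0.7  1.2] w 0.064
row [0.232, -1.602, 0.264, 0.001, -0.001, -0.021] q6 39.1 dist 0.246
```

View pics/w6.png

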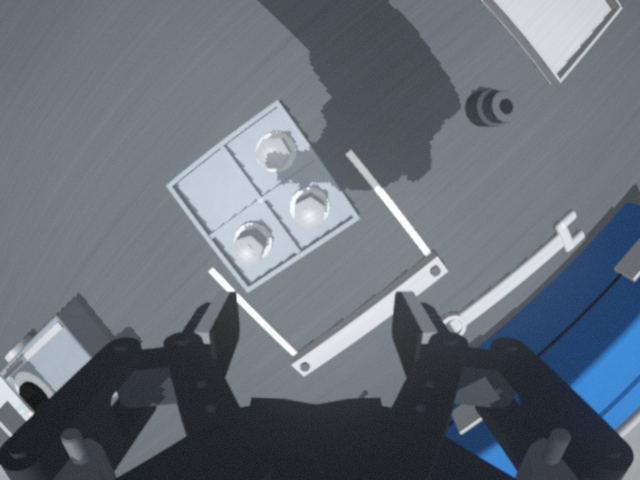

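Wrist view: tray cell0 is now filled at (310,207), and cell3 is empty at (217,192). Next is nut A.

```bash
python3 -m inch '[[[0.2,-1,0,0,0,-0.02],[0.2,-1,0,0,0,-0.02],[0.2,-1,0,0,0,-0.02],[0.2,-1,0,0,0,-0.02],[0.2,-1,0,0,0,-0.02],[0.2,-1,0,0,0,-0.02]]]' 0.75
python3 - <<'E'
from h import *
st();gox([.4245,.219,.12],55)
c=cam("wrist","w7.png")
cc=dict(c)
E
python3 - <<'E'
from h import *
import cv2
c=cam("wrist"); print("expected A px",proj(c,[[.4241,.2185,.005],[.4241,.2185,.04],[.503,-.0205,.004]]).round())
g=cv2.cvtColor(c["bgr"],6); u=proj(c,[[.4241,.2185,.005]])[0].astype(int)
m=(g[u[1]-40:u[1]+40,u[0]-40:u[0]+40]>150).astype(np.uint8); n,l,s,ce=cv2.connectedComponentsWithStats(m)
for i in range(1,n):
    if s[i,4]>60: print(s[i],ce[i]+u-40)
E
```

```text
time: 19.68
tcp_pos: [0.4857, 0.1542, 0.1897]
eef_rot: [[0.576, 0.817, 0.01], [0.818, -0.576, -0.001], [0.005, 0.009, -1.0]]
contact_force: [0.4, -0.1, 0.3]
gripper_width: 0.0643
t 19.68 tcp [0.4857 0.1542 0.1897] yaw 54.84 F [ 0.4 -0.1  0.3] w 0.0643
row [0.116, -0.587, 0.46, 0.001, -0.001, -0.0] q6 45.6 dist 0.113
expected A px [[334. 115.]
 [336. 113.]
 [184. 327.]]
[ 22  19  40  41 807] [329.53903346 115.67534077]
```

```bash
python3 -m inch '[[[0.116,-0.587,0.1,0,0,0],[0.116,-0.587,0.3,0,0,0],[0.116,-0.587,0.5,0,0,0],[0.116,-0.587,0.7,0,0,0],[0.116,-0.587,0.7,0,0,0]]]' 0.75
python3 -c "
from h import *
st();gox([.4241,.219,.022],55)"
```

```text
time: 20.2
tcp_pos: [0.4212, 0.2157, 0.0781]
eef_rot: [[0.578, 0.816, -0.001], [0.816, -0.578, -0.006], [-0.005, 0.003, -1.0]]
contact_force: [-0.8, -0.8, -0.9]
gripper_width: 0.0639
t 20.2 tcp [0.4212 0.2157 0.0781] yaw 54.66 F [-0.8 -0.8 -0.9] w 0.0639
row [0.031, 0.002, 0.374, 0.0, 0.001, -0.001] q6 54.8 dist 0.056
```

```bash
python3 -m inch '[[[0.03,0.002,0.15,0,0,0],[0.03,0.002,0.3,0,0,0],[0.03,0.002,0.37,0,0,0],[0.03,0.002,0.37,0,0,0],[0.03,0.002,0.37,0,0,0]]]' 0.75
python3 -m inch '[[[0,0,0,0,0,0],[0,0,0,0,0,0],[0,0,0,0,0,0],[0,0,0,0,0,0],[0,0,0,0,0,0],[0,0,0,0,0,0]]]' 0 60
python3 -c "
from h import *
st()"
python3 -m inch '[[[0,0,-0.1,0,0,0],[0,0,-0.3,0,0,0],[0,0,-0.5,0,0,0],[0,0,-0.5,0,0,0]]]' 0 60
python3 -c "
from h import *
st();gox([.503,-.0205,.1],45)"
```

```text
time: 20.62
tcp_pos: [0.4253, 0.2184, 0.0234]
eef_rot: [[0.58, 0.815, -0.0], [0.815, -0.58, -0.006], [-0.005, 0.003, -1.0]]
contact_force: [1.1, -0.2, 0.1]
gripper_width: 0.064
time: 21.12
tcp_pos: [0.4269, 0.2189, 0.0252]
eef_rot: [[0.58, 0.815, 0.003], [0.815, -0.58, -0.005], [-0.002, 0.006, -1.0]]
contact_force: [-0.6, -0.7, 5.8]
gripper_width: 0.0251
t 21.12 tcp [0.4269 0.2189 0.0252] yaw 54.58 F [-0.6 -0.7  5.8] w 0.0251
time: 21.45
tcp_pos: [0.4312, 0.221, 0.1063]
eef_rot: [[0.579, 0.815, 0.014], [0.815, -0.579, -0.001], [0.007, 0.012, -1.0]]
contact_force: [1.2, 0.8, 0.2]
gripper_width: 0.0257
t 21.45 tcp [0.4312 0.221  0.1063] yaw 54.59 F [1.2 0.8 0.2] w 0.0257
row [-1.035, 1.322, 0.051, 0.002, -0.001, 0.027] q6 55.1 dist 0.252
```

```bash
python3 -m inch '[[[-0.25,0.3,0,0,0,0.01],[-0.5,0.6,0,0,0,0.02],[-0.75,0.9,0,0.002,-0.001,0.03],[-0.8,1,0,0.002,-0.001,0.03],[-0.8,1,0,0.002,-0.001,0.03],[-0.8,1,0,0.002,-0.001,0.03],[-0.8,1,0,0.002,-0.001,0.03]]]' 0 60
python3 -c "
from h import *
st();gox([.505,-.0215,.1],45)"
```

```text
time: 22.03
tcp_pos: [0.4843, 0.0351, 0.1074]
eef_rot: [[0.724, 0.69, 0.001], [0.69, -0.724, 0.003], [0.002, -0.001, -1.0]]
contact_force: [0.2, -0.1, -0.4]
gripper_width: 0.0257
t 22.03 tcp [0.4843 0.0351 0.1074] yaw 43.62 F [ 0.2 -0.1 -0.4] w 0.0257
row [-0.161, 0.368, 0.049, -0.0, -0.0, -0.004] q6 42.8 dist 0.061
```

```bash
python3 -m inch '[[[-0.16,0.37,0,0,0,0],[-0.16,0.37,0.05,0,0,0],[-0.16,0.37,0.2,0,0,0],[-0.16,0.37,0.35,0,0,0],[-0.16,0.37,0.48,0,0,0],[-0.16,0.37,0.48,0,0,0],[-0.16,0.37,0.48,0,0,0]]]' 0 60
python3 -m inch '[[[0,0,0,0,0,0],[0,0,0,0,0,0],[0,0,0,0,0,0]]]' 0.4
python3 -m inch '[[[0,0,-0.2,0,0,0],[0,0,-0.4,0,0,0],[0,0,-0.6,0,0,0],[0,0,-0.8,0,0,0],[0,0,-0.8,0,0,0]]]' 0.75
python3 -c "
from h import *
st();cam('wrist','w8.png');gox([.4213,.2975,.15],43)"
```

```text
time: 22.62
tcp_pos: [0.5034, -0.02, 0.0343]
eef_rot: [[0.723, 0.691, -0.003], [0.691, -0.723, 0.003], [0.0, -0.005, -1.0]]
contact_force: [-0.7, 0.1, -1.2]
gripper_width: 0.0256
time: 22.87
tcp_pos: [0.5046, -0.0198, 0.0358]
eef_rot: [[0.722, 0.692, -0.0], [0.692, -0.722, 0.003], [0.002, -0.002, -1.0]]
contact_force: [0.6, -0.1, 0.1]
gripper_width: 0.0343
time: 23.28
tcp_pos: [0.51, -0.0209, 0.1635]
eef_rot: [[0.722, 0.692, 0.014], [0.692, -0.722, 0.001], [0.01, 0.009, -1.0]]
contact_force: [0.9, -1.0, 0.0]
gripper_width: 0.0643
t 23.28 tcp [ 0.51   -0.0209  0.1635] yaw 43.78 F [ 0.9 -1.   0. ] w 0.0643
row [1.046, -1.935, 0.07, 0.001, -0.001, 0.002] q6 36.5 dist 0.33
```

```bash
python3 -m inch '[[[0.52,-0.97,-0.1,0,0,0],[0.52,-0.97,-0.1,0,0,0],[0.52,-0.97,-0.1,0,0,0],[0.52,-0.97,-0.1,0,0,0],[0.52,-0.97,-0.1,0,0,0]]]' 0.75
python3 -m inch '[[[0.45,-0.9,0,0,0,0],[0.45,-0.9,0,0,0,0],[0.45,-0.9,0,0,0,0],[0.45,-0.9,0,0,0,0],[0.45,-0.9,0,0,0,0]]]' 0.75
python3 - <<'E'
from h import *
st()
c=cam("wrist","w9.png"); g=cv2.cvtColor(c["bgr"],6)
for k,P in dict(B=[.4205,.2975,.005],C=[.432,.397,.005]).items():
    u=proj(c,[P])[0].astype(int); print(k,"exp",u)
    y0,x0=max(u[1]-45,0),max(u[0]-45,0); w=g[y0:u[1]+45,x0:u[0]+45]
    m=(w>w.mean()+25).astype(np.uint8); n,l,s,ce=cv2.connectedComponentsWithStats(m)
    for i in range(1,n):
        if s[i,4]>200: b=(s[i,0]+s[i,2]/2+x0,s[i,1]+s[i,3]/2+y0); print(s[i],b,cast(c,b,.01)[0].round(4))
gox([.4205,.2975,.1],43)
E
```

```text
time: 23.75
tcp_pos: [0.462, 0.1436, 0.1761]
eef_rot: [[0.717, 0.697, 0.01], [0.697, -0.717, 0.004], [0.01, 0.004, -1.0]]
contact_force: [0.5, -1.0, 0.2]
gripper_width: 0.0642
time: 24.17
tcp_pos: [0.4145, 0.2917, 0.176]
eef_rot: [[0.713, 0.701, 0.009], [0.701, -0.713, 0.007], [0.011, 0.002, -1.0]]
contact_force: [0.1, -0.2, 0.2]
gripper_width: 0.0639
t 24.17 tcp [0.4145 0.2917 0.176 ] yaw 44.52 F [ 0.1 -0.2  0.2] w 0.0639
B exp [322 222]
[  25   24   44   47 1298] (np.float64(324.0), np.float64(224.5)) [0.4219 0.2976 0.01  ]
C exp [415 149]
[  26   24   49   42 1254] (np.float64(420.5), np.float64(149.0)) [0.4335 0.3994 0.01  ]
row [0.058, -0.014, 0.506, 0.001, -0.002, 0.004] q6 73.1 dist 0.076
```

```bash
python3 -m inch '[[[0.063,-0.01,0.2,0,-0.002,0.003],[0.063,-0.01,0.45,0,-0.002,0.003],[0.063,-0.01,0.7,0,-0.002,0.003],[0.063,-0.01,0.7,0,-0.002,0.003]]]' 0.75
python3 -c "
from h import *
st();gox([.421,.298,.022],43)"
```

```text
time: 24.55
tcp_pos: [0.4162, 0.2935, 0.064]
eef_rot: [[0.728, 0.686, -0.012], [0.686, -0.728, -0.012], [-0.017, 0.0, -1.0]]
contact_force: [-1.6, -1.1, -2.0]
gripper_width: 0.0639
t 24.55 tcp [0.4162 0.2935 0.064 ] yaw 43.31 F [-1.6 -1.1 -2. ] w 0.0639
row [0.048, 0.0, 0.279, 0.0, 0.003, 0.001] q6 74.8 dist 0.043
```

```bash
python3 -m inch '[[[0.04,0,0.15,0,0.002,0],[0.04,0,0.28,0,0.002,0],[0.04,0,0.28,0,0.002,0],[0.04,0,0.28,0,0.002,0]]]' 0.75
python3 -m inch '[[[0,0,0,0,0,0],[0,0,0,0,0,0],[0,0,0,0,0,0],[0,0,0,0,0,0],[0,0,0,0,0,0],[0,0,0,0,0,0]]]' 0 60
python3 -m inch '[[[0,0,-0.1,0,0,0],[0,0,-0.3,0,0,0],[0,0,-0.5,0,0,0],[0,0,-0.5,0,0,0]]]' 0 60
python3 -c "
from h import *
st();gox([.578,.335,.1],80)"
```

```text
time: 24.88
tcp_pos: [0.4198, 0.2961, 0.0223]
eef_rot: [[0.728, 0.685, -0.004], [0.685, -0.728, -0.004], [-0.006, -0.0, -1.0]]
contact_force: [0.9, -0.9, 0.1]
gripper_width: 0.0642
time: 25.38
tcp_pos: [0.4215, 0.2968, 0.0245]
eef_rot: [[0.728, 0.685, -0.001], [0.685, -0.728, -0.003], [-0.003, 0.001, -1.0]]
contact_force: [-0.3, -1.1, 6.2]
gripper_width: 0.0254
time: 25.72
tcp_pos: [0.4261, 0.2996, 0.1062]
eef_rot: [[0.728, 0.685, 0.01], [0.685, -0.728, 0.003], [0.009, 0.005, -1.0]]
contact_force: [2.0, 0.6, -0.3]
gripper_width: 0.0252
t 25.72 tcp [0.4261 0.2996 0.1062] yaw 43.26 F [ 2.   0.6 -0.3] w 0.0252
row [0.899, 0.522, 0.052, 0.001, -0.001, -0.102] q6 74.8 dist 0.156
```

```bash
python3 -m inch '[[[0.3,0.17,0,0,0,0],[0.6,0.35,0,0,0,0],[0.9,0.52,0,0,0,0],[0.9,0.52,0,0,0,0],[0.9,0.52,0,0,0,0],[0.9,0.52,0.1,0,0,0],[0.9,0.52,0.3,0,0,0],[0.9,0.52,0.46,0,0,0],[0.9,0.52,0.46,0,0,0],[0.9,0.52,0.46,0,0,0]]]' 0 60
python3 -m inch '[[[0,0,0,0,0,0],[0,0,0,0,0,0],[0,0,0,0,0,0]]]' 0.4
python3 -m inch '[[[0,0,-0.2,0,0,0],[0,0,-0.4,0,0,0],[0,0,-0.6,0,0,0],[0,0,-0.8,0,0,0],[0,0,-0.8,0,0,0]]]' 0.75
python3 -c "
from h import *
st();cam('wrist','w10.png');gox([.4325,.398,.15],20);gox([.4325,.398,.15],80)"
```

```text
time: 26.55
tcp_pos: [0.5765, 0.3346, 0.0372]
eef_rot: [[0.728, 0.685, 0.006], [0.685, -0.728, 0.001], [0.005, 0.003, -1.0]]
contact_force: [-0.6, 0.2, -0.8]
gripper_width: 0.0255
time: 26.8
tcp_pos: [0.5779, 0.3354, 0.0395]
eef_rot: [[0.728, 0.685, 0.009], [0.685, -0.728, 0.003], [0.008, 0.004, -1.0]]
contact_force: [-0.1, 0.1, 0.2]
gripper_width: 0.0341
time: 27.22
tcp_pos: [0.5818, 0.3374, 0.1693]
eef_rot: [[0.728, 0.685, 0.023], [0.685, -0.728, 0.009], [0.023, 0.009, -1.0]]
contact_force: [1.7, 0.9, 1.1]
gripper_width: 0.0642
t 27.22 tcp [0.5818 0.3374 0.1693] yaw 43.28 F [1.7 0.9 1.1] w 0.0642
row [-0.442, -0.974, 0.092, 0.001, -0.003, 0.065] q6 71.4 dist 0.161
row [-0.442, -0.974, 0.092, 0.002, -0.003, -0.102] q6 71.4 dist 0.161
```

```bash
python3 -m inch '[[[-0.44,-0.97,0,0.001,-0.003,0.065],[-0.44,-0.97,0.1,0.001,-0.003,0.065],[-0.44,-0.97,0.1,0.001,-0.003,0.065],[-0.44,-0.97,0.1,0.001,-0.003,0.065],[-0.44,-0.97,0.3,0.001,-0.003,0.065],[-0.44,-0.97,0.5,0.001,-0.003,0.065],[-0.44,-0.97,0.6,0.001,-0.003,0.065],[-0.44,-0.97,0.6,0.001,-0.003,0.065]]]' 0.75
python3 -c "
from h import *
st();gox([.433,.3985,.022],20)"
```

```text
time: 27.93
tcp_pos: [0.4311, 0.3962, 0.0698]
eef_rot: [[0.94, 0.341, -0.006], [0.341, -0.94, -0.002], [-0.006, -0.0, -1.0]]
contact_force: [-0.8, -0.4, -0.3]
gripper_width: 0.0641
t 27.93 tcp [0.4311 0.3962 0.0698] yaw 19.92 F [-0.8 -0.4 -0.3] w 0.0641
row [0.019, -0.01, 0.319, -0.0, 0.001, -0.0] q6 106.3 dist 0.048
```

```bash
python3 -m inch '[[[0.02,-0.01,0.15,0,0,0],[0.02,-0.01,0.32,0,0,0],[0.02,-0.01,0.32,0,0,0],[0.02,-0.01,0.32,0,0,0]]]' 0.75
python3 -m inch '[[[0,0,0,0,0,0],[0,0,0,0,0,0],[0,0,0,0,0,0],[0,0,0,0,0,0],[0,0,0,0,0,0],[0,0,0,0,0,0]]]' 0 60
python3 -m inch '[[[0,0,-0.1,0,0,0],[0,0,-0.3,0,0,0],[0,0,-0.5,0,0,0],[0,0,-0.5,0,0,0]]]' 0 60
python3 -c "
from h import *
st();gox([.577,.405,.1],20)"
```

```text
time: 28.27
tcp_pos: [0.4325, 0.3978, 0.0216]
eef_rot: [[0.94, 0.34, -0.008], [0.34, -0.94, -0.003], [-0.008, 0.0, -1.0]]
contact_force: [0.2, 0.0, -0.0]
gripper_width: 0.0639
time: 28.77
tcp_pos: [0.434, 0.3989, 0.0239]
eef_rot: [[0.94, 0.34, -0.004], [0.34, -0.94, -0.001], [-0.004, -0.001, -1.0]]
contact_force: [-0.1, -1.1, 7.1]
gripper_width: 0.0253
time: 29.1
tcp_pos: [0.4383, 0.4019, 0.1057]
eef_rot: [[0.94, 0.34, 0.005], [0.34, -0.94, 0.006], [0.007, -0.004, -1.0]]
contact_force: [0.9, 1.2, 0.1]
gripper_width: 0.0255
t 29.1 tcp [0.4383 0.4019 0.1057] yaw 19.9 F [0.9 1.2 0.1] w 0.0255
row [0.876, 0.296, 0.043, -0.001, -0.001, -0.0] q6 106.3 dist 0.139
```

```bash
python3 -m inch '[[[0.3,0.1,0,0,0,0],[0.6,0.2,0,0,0,0],[0.87,0.28,0,0,0,0],[0.87,0.28,0,0,0,0],[0.87,0.28,0,0,0,0],[0.87,0.28,0.2,0,0,0],[0.87,0.28,0.4,0,0,0],[0.87,0.28,0.49,0,0,0],[0.87,0.28,0.49,0,0,0],[0.87,0.28,0.49,0,0,0]]]' 0 60
python3 -m inch '[[[0,0,0,0,0,0],[0,0,0,0,0,0],[0,0,0,0,0,0]]]' 0.4
python3 -m inch '[[[0,0,-0.2,0,0,0],[0,0,-0.4,0,0,0],[0,0,-0.6,0,0,0],[0,0,-0.8,0,0,0],[0,0,-1,0,0,0],[0,0,-1,0,0,0]]]' 0.75
python3 -c "
from h import *
st();gox([.43,.20,.25],60);gox([.36,.02,.25],80)"
```

```text
time: 29.93
tcp_pos: [0.5744, 0.407, 0.0324]
eef_rot: [[0.94, 0.341, 0.003], [0.341, -0.94, 0.005], [0.005, -0.004, -1.0]]
contact_force: [-0.2, 0.3, -0.4]
gripper_width: 0.0254
time: 30.18
tcp_pos: [0.5753, 0.4078, 0.0344]
eef_rot: [[0.94, 0.341, 0.006], [0.341, -0.94, 0.006], [0.007, -0.004, -1.0]]
contact_force: [0.1, 0.9, 0.0]
gripper_width: 0.034
time: 30.68
tcp_pos: [0.5787, 0.4093, 0.1944]
eef_rot: [[0.94, 0.341, 0.019], [0.341, -0.94, 0.014], [0.022, -0.007, -1.0]]
contact_force: [0.6, 1.9, 0.9]
gripper_width: 0.0643
t 30.68 tcp [0.5787 0.4093 0.1944] yaw 19.95 F [0.6 1.9 0.9] w 0.0643
row [-1.399, 0.971, -0.409, 0.0, -0.004, -0.111] q6 100.0 dist 0.263
row [-2.247, 1.94, -0.434, 0.001, -0.004, -0.167] q6 100.0 dist 0.45
```

```bash
python3 -m inch '[[[-0.97,0.7,-0.35,0,-0.003,-0.08],[-0.97,0.7,-0.35,0,-0.003,-0.08],[-0.97,0.7,-0.35,0,-0.003,-0.08],[-0.97,0.7,-0.35,0,-0.003,-0.08],[-0.97,0.7,-0.35,0,-0.003,-0.08],[-0.97,0.7,-0.35,0,-0.003,-0.08],[-0.97,0.7,-0.35,0,-0.003,-0.08]]]' 1
python3 -c "
from h import *
st();gox([.44,.12,.25],82.7)"
```

```text
time: 31.27
tcp_pos: [0.4772, 0.2601, 0.2446]
eef_rot: [[0.66, 0.751, 0.007], [0.751, -0.66, 0.005], [0.008, 0.002, -1.0]]
contact_force: [-0.6, 0.8, -0.0]
gripper_width: 0.0855
t 31.27 tcp [0.4772 0.2601 0.2446] yaw 48.67 F [-0.6  0.8 -0. ] w 0.0855
row [-0.865, 0.43, -0.043, 0.001, -0.001, -0.095] q6 63.0 dist 0.145
```

```bash
python3 -m inch '[[[-0.86,0.43,0,0,0,-0.095],[-0.86,0.43,0,0,0,-0.095],[-0.86,0.43,0,0,0,-0.095],[-0.86,0.43,0,0,0,-0.095],[-0.86,0.43,0,0,0,-0.095],[-0.86,0.43,0,0,0,-0.095]]]' 1
python3 -m inch '[[[-0.7,-0.1,0,0,0,0],[-0.7,-0.1,0,0,0,0],[-0.7,-0.1,0,0,0,0],[-0.7,-0.1,0,0,0,0]]]' 1
python3 -c "
from h import *
st();c=cam('wrist','w11.png');gox([.44,.018,.1],82.7)
cv2.imwrite('pics/w11c.png',cv2.resize(c['bgr'][150:480,120:520],None,fx=1.8,fy=1.8,interpolation=2))"
```

```text
time: 31.77
tcp_pos: [0.4412, 0.1201, 0.2436]
eef_rot: [[0.124, 0.992, 0.008], [0.992, -0.124, 0.006], [0.007, 0.007, -1.0]]
contact_force: [1.4, 0.0, -0.5]
gripper_width: 0.0854
time: 32.1
tcp_pos: [0.4135, 0.0159, 0.2427]
eef_rot: [[0.13, 0.991, 0.007], [0.991, -0.13, 0.004], [0.005, 0.007, -1.0]]
contact_force: [-0.3, 0.4, 0.2]
gripper_width: 0.0857
t 32.1 tcp [0.4135 0.0159 0.2427] yaw 82.52 F [-0.3  0.4  0.2] w 0.0857
row [0.02, 0.163, 0.953, 0.001, -0.001, -0.0] q6 0.6 dist 0.145
```

View pics/w11c.png

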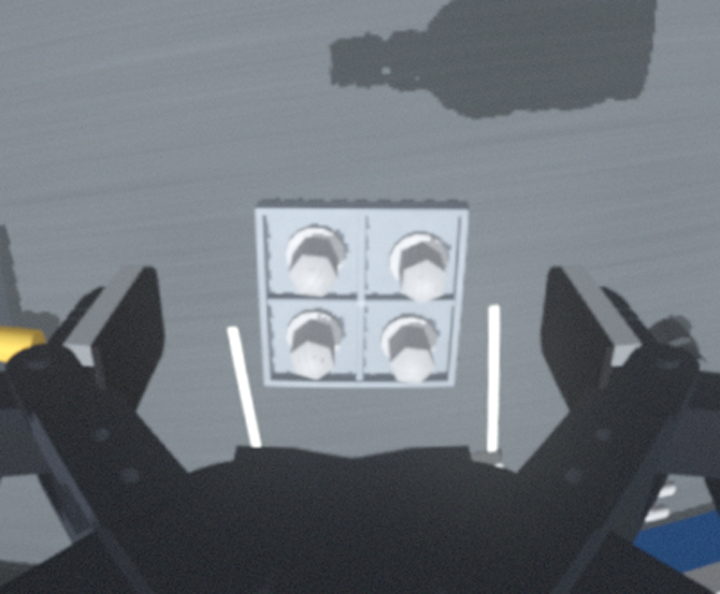

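Crop: all four cells hold a nut. The tray's rear edge runs (255,206)–(470,207), parallel to the jaws, with the painted lines at both sides.

```bash
python3 - <<'E'
from h import *
c=cam("wrist"); f=lambda u,v:(120+u/1.8,150+v/1.8)
a=lambda v:round(float(np.degrees(np.arctan2(v[1],v[0]))),1)
t=cast(c,[f(255,207),f(470,208),f(455,385),f(264,384)],.014); print(t.round(4),t.mean(0),a(t[1]-t[0])-90,a(t[2]-t[1]),a(t[3]-t[0]))
l=cast(c,[f(239,327),f(260,445),f(489,306),f(487,450)],0); print(l.round(4),a(l[1]-l[0]),a(l[3]-l[2]))
gox([.44,.018,.1],82.7)
E
```

```text
[[ 0.4674 -0.0437  0.014 ]
 [ 0.4845  0.0803  0.014 ]
 [ 0.6079  0.0632  0.014 ]
 [ 0.59   -0.0609  0.014 ]] [0.53742819 0.00969623 0.014     ] -7.900000000000006 -7.9 -8.0
[[ 0.5529 -0.0722  0.    ]
 [ 0.6534 -0.0779  0.    ]
 [ 0.5593  0.0905  0.    ]
 [ 0.6826  0.0852  0.    ]] -3.3 -2.5
row [0.014, 0.163, 0.954, 0.001, -0.001, -0.0] q6 0.6 dist 0.145
```

```bash
python3 -m inch '[[[0.03,0.15,0.2,0,0,0],[0.03,0.15,0.45,0,0,0],[0.03,0.15,0.7,0,0,0],[0.03,0.15,0.95,0,0,0],[0.03,0.15,0.95,0,0,0]]]' 0.9
python3 -c "
from h import *
st();gox([.443,.022,.012],82.1);gox([.443,.022,.002],82.1)"
```

```text
time: 32.62
tcp_pos: [0.4329, 0.0228, 0.094]
eef_rot: [[0.126, 0.992, -0.005], [0.992, -0.126, 0.008], [0.008, -0.006, -1.0]]
contact_force: [-2.4, 0.6, -0.5]
gripper_width: 0.0765
t 32.62 tcp [0.4329 0.0228 0.094 ] yaw 82.75 F [-2.4  0.6 -0.5] w 0.0765
row [-0.001, 0.071, 0.546, -0.001, -0.001, 0.002] q6 1.4 dist 0.083
row [-0.001, 0.071, 0.613, -0.001, -0.001, 0.002] q6 1.4 dist 0.093
```

```bash
python3 -m inch '[[[0,0.07,0.2,-0.001,-0.001,0.002],[0,0.07,0.4,-0.001,-0.001,0.002],[0,0.07,0.55,-0.001,-0.001,0.002],[0,0.07,0.59,-0.001,-0.001,0.002],[0,0.07,0.59,-0.001,-0.001,0.002],[0,0.07,0.59,-0.001,-0.001,0.002]]]' 0.9
python3 -c "
from h import *
st();gox([.45,.021,.003],82.1)
c=cam('wrist','w12.png')"
```

```text
time: 33.12
tcp_pos: [0.4445, 0.0227, 0.0068]
eef_rot: [[0.138, 0.99, 0.002], [0.99, -0.138, 0.001], [0.002, 0.002, -1.0]]
contact_force: [0.5, 0.3, 0.6]
gripper_width: 0.077
t 33.12 tcp [0.4445 0.0227 0.0068] yaw 82.07 F [0.5 0.3 0.6] w 0.077
row [-0.006, 0.038, 0.025, 0.0, -0.0, -0.0] q6 2.5 dist 0.007
```

```bash
python3 -m inch '[[[0,0.02,0.02,0,0,0],[0,0.06,0.025,0,0,0],[0,0.1,0.025,0,0,0],[0,0.14,0.025,0,0,0],[0,0.18,0.025,0,0,0],[0,0.18,0.025,0,0,0],[0,0.18,0.025,0,0,0]]]' 0.9
python3 -c "
from h import *
st();gox([.543,.009,.005],87.6)"
```

```text
time: 33.75
tcp_pos: [0.4672, 0.0192, 0.0026]
eef_rot: [[0.138, 0.99, -0.006], [0.99, -0.138, 0.002], [0.001, -0.007, -1.0]]
contact_force: [-9.1, 1.1, 5.9]
gripper_width: 0.077
t 33.75 tcp [0.4672 0.0192 0.0026] yaw 82.04 F [-9.1  1.1  5.9] w 0.077
row [0.002, 0.51, -0.019, -0.001, -0.0, -0.015] q6 2.3 dist 0.077
```

```bash
python3 -m inch '[[[0.0,0.05,-0.015,0,0,-0.001],[0,0.1,-0.02,0,0,-0.003],[0,0.15,-0.02,0,0,-0.005],[0,0.2,-0.02,0,0,-0.007],[0,0.25,-0.02,0,0,-0.009],[0,0.3,-0.02,0,0,-0.011],[0,0.35,-0.02,0,0,-0.013],[0,0.4,-0.02,0,0,-0.015],[0,0.42,-0.02,0,0,-0.015],[0,0.42,-0.02,0,0,-0.015],[0,0.42,-0.02,0,0,-0.015]]]' 0.9
python3 -c "
from h import *
st();gox([.543,.009,.005],87.6)
c=cam('wrist','w13.png')
cv2.imwrite('pics/w13c.png',cv2.resize(c['bgr'][150:480,120:520],None,fx=1.8,fy=1.8,interpolation=2))"
```

```text
time: 34.67
tcp_pos: [0.5267, 0.0106, 0.0038]
eef_rot: [[0.045, 0.999, -0.012], [0.999, -0.045, 0.003], [0.002, -0.012, -1.0]]
contact_force: [-4.8, -0.2, -4.0]
gripper_width: 0.0766
t 34.67 tcp [0.5267 0.0106 0.0038] yaw 87.43 F [-4.8 -0.2 -4. ] w 0.0766
row [-0.006, 0.109, -0.009, -0.002, -0.0, -0.0] q6 -3.4 dist 0.016
```

View pics/w13c.png

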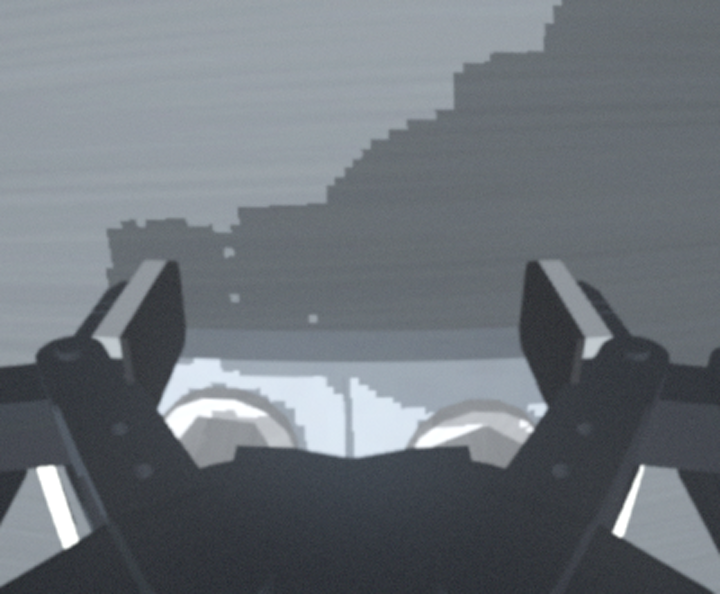

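Wrist crop: the tray's rear wall is square against both fingers and centred between the lines. I'll finish the push to the bar.

```bash
python3 -m inch '[[[0,0.03,0,0,0,0],[0,0.06,0,0,0,0],[0,0.09,0,0,0,0],[0,0.11,0,0,0,0],[0,0.12,0,0,0,0],[0,0.12,0,0,0,0]]]' 0.9
python3 -c "
from h import *
st()"
```

```text
time: 35.22
tcp_pos: [0.5428, 0.01, 0.003]
eef_rot: [[0.045, 0.999, -0.016], [0.999, -0.045, 0.003], [0.002, -0.016, -1.0]]
contact_force: [-3.9, 0.4, -2.5]
gripper_width: 0.0771
t 35.22 tcp [0.5428 0.01   0.003 ] yaw 87.42 F [-3.9  0.4 -2.5] w 0.0771
```

```bash
python3 -m inch '[[[0,0.02,0,0,0,0],[0,0.035,0,0,0,0],[0,0.05,0,0,0,0],[0,0.05,0,0,0,0],[0,0.05,0,0,0,0]]]' 0.9
python3 -c "
from h import *
st()"
```

```text
time: 35.63
tcp_pos: [0.5436, 0.01, 0.0024]
eef_rot: [[0.045, 0.999, -0.028], [0.999, -0.045, 0.003], [0.002, -0.029, -1.0]]
contact_force: [-14.9, -0.1, 12.3]
gripper_width: 0.0768
t 35.63 tcp [0.5436 0.01   0.0024] yaw 87.41 F [-14.9  -0.1  12.3] w 0.0768
```

```bash
python3 -m inch '[[[0,0.03,-0.015,0.004,0,0],[0,0.05,-0.015,0.004,0,0],[0,0.07,-0.015,0.004,0,0],[0,0.07,-0.015,0.004,0,0],[0,0.07,-0.015,0.004,0,0]]]' 0.9
python3 -c "
from h import *
st()"
```

```text
time: 36.05
tcp_pos: [0.5436, 0.0098, 0.0037]
eef_rot: [[0.044, 0.996, -0.074], [0.999, -0.044, 0.004], [0.001, -0.074, -0.997]]
contact_force: [-21.1, -0.9, 16.2]
gripper_width: 0.0769
t 36.05 tcp [0.5436 0.0098 0.0037] yaw 87.46 F [-21.1  -0.9  16.2] w 0.0769
```

Firm against the bar: no advance at 21 N. I'll back off straight, rise, and look.

```bash
python3 -m inch '[[[0,-0.1,0,0,0,0],[0,-0.2,0,0,0,0],[0,-0.3,-0.1,0,0,0],[0,-0.3,-0.4,0,0,0],[0,-0.4,-0.7,0,0,0],[0,-0.6,-1,0,0,0],[0,-0.8,-1,0,0,0],[0,-0.8,-1,0,0,0]]]' 0.9
python3 -c "
from h import *
st();gox([.38,.02,.28],87);cam('top','t2.png')"
```

```text
time: 36.72
tcp_pos: [0.4353, 0.0146, 0.1677]
eef_rot: [[0.044, 0.997, -0.065], [0.999, -0.044, 0.003], [0.0, -0.066, -0.998]]
contact_force: [-0.6, 0.1, -1.1]
gripper_width: 0.0768
t 36.72 tcp [0.4353 0.0146 0.1677] yaw 87.47 F [-0.6  0.1 -1.1] w 0.0768
row [0.02, -0.418, -0.723, -0.01, 0.0, 0.001] q6 -3.9 dist 0.125
```

```bash
python3 -m inch '[[[0,0,-0.3,0.012,0,0],[0,0,-0.6,0.012,0,0],[0,0,-0.6,0.012,0,0],[0,0,-0.6,0.012,0,0]]]' 0.9
python3 - <<'E'
from h import *
st(); c=cam('wrist','w14.png'); t=cam('top')
a=cv2.resize(c['bgr'][150:450,120:520],(560,420),interpolation=2)
b=cv2.resize(t['bgr'][130:280,130:380],(750,450),interpolation=2)[:, :]
cv2.imwrite('pics/f1.png',a); cv2.imwrite('pics/f2.png',b)
E
```

```text
time: 37.1
tcp_pos: [0.4469, 0.0137, 0.2595]
eef_rot: [[0.044, 0.991, -0.13], [0.999, -0.044, 0.005], [-0.0, -0.13, -0.992]]
contact_force: [0.7, -0.8, 0.3]
gripper_width: 0.077
t 37.1 tcp [0.4469 0.0137 0.2595] yaw 87.46 F [ 0.7 -0.8  0.3] w 0.077
```

View pics/f1.png

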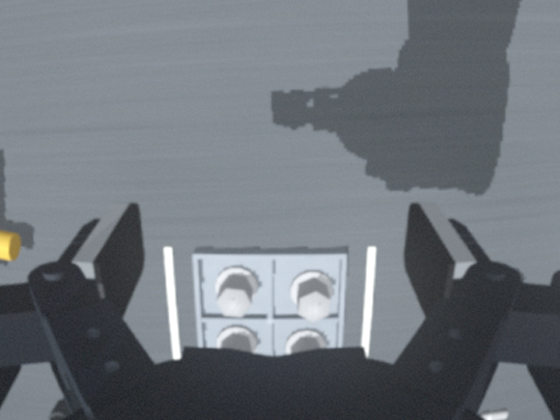

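View pics/f2.png

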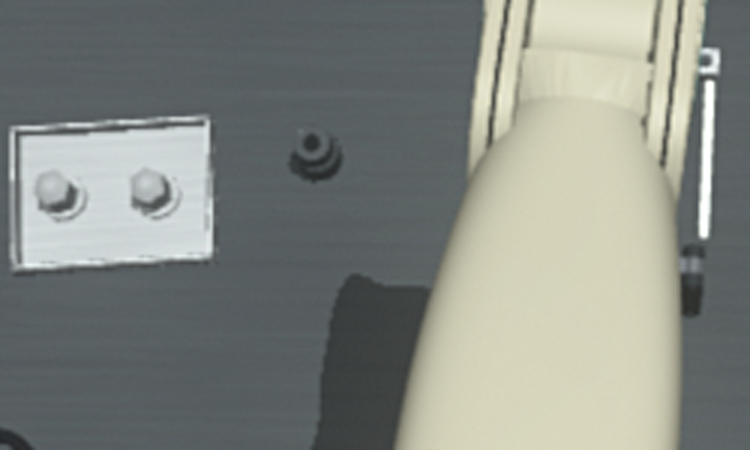

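Wrist view: the tray stands square between the lines with both rear nuts seated, and the two front nuts show. Top view: both spares stand in the dish at crop (55,192) and (150,190), and nothing else has moved. I'll swing the arm aside for a numeric check of the bar gap.

```bash
python3 -m inch '[[[-0.9,0,-0.2,-0.02,0,0],[-0.9,0,-0.2,-0.02,0,0],[-0.9,0,-0.2,-0.02,0,0],[-0.9,0,-0.2,-0.02,0,0],[-0.9,0,-0.2,-0.02,0,0]]]'
python3 -m inch '[[[-1,0,0,0,0,0],[-1,0,0,0,0,0],[-1,0,0,0,0,0],[-1,0,0,0,0,0],[-1,0,0,0,0,0]]]'
python3 - <<'E'
from h import *
st(); c=cam("top","t3.png"); hsv=cv2.cvtColor(c["bgr"],40)
g=cv2.cvtColor(c["bgr"],6)
for y in(-.04,.0,.04):
    print(y,[int(g[int(round(v)),int(round(u))]) for u,v in proj(c,[[x,y,.014] for x in np.arange(.530,.71,.004)])])
# blue-grey tray mask
b=c["bgr"].astype(int); m=((b[:,:,0]-b[:,:,2]>15)&(g>110)).astype(np.uint8); m[:135]=0;m[270:]=0;m[:,:280]=0;m[:,385:]=0
m=cv2.morphologyEx(m,3,np.ones((5,5)));cs,_=cv2.findContours(m,0,2); k=max(cs,key=cv2.contourArea); q=cv2.boxPoints(cv2.minAreaRect(k)); P=cast(c,q,.014)
print("tray box",P.round(4),P.mean(0).round(4))
d=P[1]-P[0]; print("ang",np.degrees(np.arctan2(d[1],d[0]))%90)
E
```

```text
time: 37.62
tcp_pos: [0.4423, -0.124, 0.2849]
eef_rot: [[0.049, 0.999, -0.012], [0.999, -0.049, -0.0], [-0.001, -0.012, -1.0]]
contact_force: [-0.8, 0.7, -0.3]
gripper_width: 0.0768
time: 38.03
tcp_pos: [0.4351, -0.2775, 0.2829]
eef_rot: [[0.053, 0.999, -0.013], [0.999, -0.053, -0.001], [-0.001, -0.013, -1.0]]
contact_force: [-0.3, 0.4, -0.3]
gripper_width: 0.0768
t 38.03 tcp [ 0.4351 -0.2775  0.2829] yaw 86.96 F [-0.3  0.4 -0.3] w 0.0768
-0.04 [96, 97, 97, 98, 96, 78, 157, 183, 182, 184, 182, 172, 221, 228, 225, 197, 185, 182, 181, 184, 158, 185, 181, 181, 159, 228, 231, 164, 179, 208, 207, 185, 179, 180, 184, 91, 136, 168, 236, 232, 226, 225, 184, 95, 97]
0.0 [96, 98, 97, 97, 100, 88, 108, 183, 181, 182, 182, 182, 184, 185, 184, 184, 182, 182, 184, 183, 175, 161, 200, 180, 179, 179, 179, 180, 179, 176, 176, 176, 166, 165, 164, 155, 145, 169, 235, 230, 228, 228, 177, 99, 97]
0.04 [98, 98, 98, 100, 99, 98, 104, 160, 179, 180, 178, 183, 113, 112, 164, 185, 200, 213, 213, 192, 160, 93, 178, 173, 173, 156, 131, 83, 101, 181, 183, 185, 182, 178, 177, 175, 97, 146, 199, 228, 226, 227, 223, 170, 97]
tray box [[ 0.5563  0.067   0.014 ]
 [ 0.6814  0.0629  0.014 ]
 [ 0.6762 -0.0643  0.014 ]
 [ 0.5512 -0.0583  0.014 ]] [0.6163 0.0018 0.014 ]
ang 88.1543188889816
```

```bash
python3 -c "
from rig import order,sensors
print(order.close_job(), sensors.get_obs()['time'])"
```

```text
the job is handed in; nothing more can be done
the job is handed in; nothing more can be done
```

The job is done and handed in at about 38 s of the 192 s allowed; it gives no verdict.

- **Regulator:** I slid the hood clear, with its edge measured 59 mm from the knob's axis. I turned the knob clockwise 66°, and the pointer then stood within about 0.5° of the mark. I slid the hood back 90 mm to its stop, and the picture after that showed it fully over the knob with the pointer still in line.
- **Nuts:** two were already in the tray. I put two of the loose ones in the empty cells and the other two in the steel dish. The last pictures show one nut per cell and both spares standing in the dish.
- **Tray:** I pushed it along the bench with both fingers on its rear wall until it would not move at 21 N. The last check found it at about −1.9° to the robot's forward axis, and the bay itself is turned about −1 to −3° depending on the camera. It stands centred between the lines with no dark gap to the bar, at the top camera's resolution of about 3 mm.
- **Left alone:** socket0 was in the last top crop and the tool never went near it. Socket1 and the wrench were not checked again at the end. The arm stood clear of everything when I handed in.

**Checks that disagreed:** the top and wrist cameras differed by about 5 mm in y. I went by the wrist camera, because the grips matched it. No loose nut had been knocked aside when I reached it, and every grip held.

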